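# Set a tasting flight on the serving board and ring for it

### The job

Set out the tasting flight: one after another, slide each thin flat tile along its lane in the wooden rack until it sticks out over the rack's front edge, pick it up there, and lay it flat and fully home in a seat of the serving board, filling the three seats in order from the left. Then stand the shot glasses upright on the middles of the tiles, one to a tile and from the left without a gap, as many glasses as there are, and when all is set, ring the counter bell. Leave the cocoa shaker and the leveller where they are.

Things in the scene. Friction and masses are not known exactly. Their poses are not given: they have to be found in the camera images.
- tile_a: one of three alike thin flat dark steel tiles, 110 long (own x) x 54 wide (own y) x 6 mm thick, 40 to 85 g, corners square; each lies at the start in a lane of the rack. Origin: centre of the underside; z up. As it lies in its lane its x is along the lane; turned by half a turn it serves as well
- tile_b: one of three alike thin flat dark steel tiles, 110 long (own x) x 54 wide (own y) x 6 mm thick, 40 to 85 g, corners square; each lies at the start in a lane of the rack. Origin: centre of the underside; z up. As it lies in its lane its x is along the lane; turned by half a turn it serves as well
- tile_c: one of three alike thin flat dark steel tiles, 110 long (own x) x 54 wide (own y) x 6 mm thick, 40 to 85 g, corners square; each lies at the start in a lane of the rack. Origin: centre of the underside; z up. As it lies in its lane its x is along the lane; turned by half a turn it serves as well
- glass_a: one of two or three alike clear empty shot glasses, 49 mm across at the rim (42 at the foot), 62 mm high, 70 g, standing on the worktop behind the board; origin: centre of the underside, z up
- glass_b: one of two or three alike clear empty shot glasses, 49 mm across at the rim (42 at the foot), 62 mm high, 70 g, standing on the worktop behind the board; origin: centre of the underside, z up
- glass_c: one of two or three alike clear empty shot glasses, 49 mm across at the rim (42 at the foot), 62 mm high, 70 g, standing on the worktop behind the board; origin: centre of the underside, z up
- rack: fixed wooden tile rack, left; 155 (own x) x 238 (own y) mm, front to its own -x, turned at most 0.12 rad. Three lanes along x, 60 mm wide, 76 mm apart, open at front and rear, floors 45 mm up; cheeks beside them rise 9 mm above the floor, so a tile in a lane cannot be gripped by its sides. Tile fronts start 10 to 30 mm behind the front edge. Origin: centre of the underside
- lane1_edge (a point): on the left (+y) lane's centre line, at the rack's front edge, on the lane floor (45 mm up); a tile in this lane is slid towards this point and beyond; it tips off when more than half (55 mm) sticks out. Below the 7 mm deck the underframe is set back 14 mm
- lane2_edge (a point): on the middle lane's centre line, at the rack's front edge, on the lane floor (45 mm up); a tile in this lane is slid towards this point and beyond; it tips off when more than half (55 mm) sticks out. Below the 7 mm deck the underframe is set back 14 mm
- lane3_edge (a point): on the right (-y) lane's centre line, at the rack's front edge, on the lane floor (45 mm up); a tile in this lane is slid towards this point and beyond; it tips off when more than half (55 mm) sticks out. Below the 7 mm deck the underframe is set back 14 mm
- board: fixed plywood serving board before the robot, own x from -65 (front) to +70 mm, 262 mm wide (own y), turned at most 0.1 rad. Three seats 84 mm apart, floor 24 mm up: a tile's rear 60 mm lies in a recess 60 mm wide between ribs 6 mm high (flush with its top), its front 50 mm on a tongue 36 mm wide with open finger gaps 48 mm wide beside it down to the worktop. Origin on the worktop
- seat1 (a point): the left (+y), first seat: where the centre of a tile's underside belongs when it is home (tile x along the board's x), on the seat floor 24 mm up; axes as the board's. A back strip 6 mm high stands 3 mm behind the tile's rear end
- seat2 (a point): the middle, second seat: where the centre of a tile's underside belongs when it is home (tile x along the board's x), on the seat floor 24 mm up; axes as the board's. A back strip 6 mm high stands 3 mm behind the tile's rear end
- seat3 (a point): the right (-y), third seat: where the centre of a tile's underside belongs when it is home (tile x along the board's x), on the seat floor 24 mm up; axes as the board's. A back strip 6 mm high stands 3 mm behind the tile's rear end
- bell: fixed counter bell, 64 mm across, 56 mm high, at the right; origin: centre of the underside
- bell_top (a point): top of the bell's button (12 mm across, 56 mm above the worktop; this point stays put when the button goes down)
- bell_button (a joint): how far the bell's button is pressed, m: 0 up, 0.0035 fully down, springs back; it rings beyond 0.002
- shaker: cocoa shaker, 62 mm across, 106 mm high, a bystander at the back left; origin: centre of the underside
- leveller: dark round leveller, 62 mm across, 33 mm high, a bystander left of the rack; origin: centre of the underside

How it is judged (in metres and radians):
On the way, in this order (a step that is already met when the one before it is completed fails the run):
1. a tile lies home in the left seat, the other two seats still empty (((horizontal distance between tile_a and seat1 below 0.012 m and z of tile_a in the frame of seat1 between -0.004 and 0.004 m and angle between tile_a's own z axis and vertical below 0.08 rad and angle between the x axis of tile_a and the x axis of board, either way round below 0.15 rad) or (horizontal distance between tile_b and seat1 below 0.012 m and z of tile_b in the frame of seat1 between -0.004 and 0.004 m and angle between tile_b's own z axis and vertical below 0.08 rad and angle between the x axis of tile_b and the x axis of board, either way round below 0.15 rad) or (horizontal distance between tile_c and seat1 below 0.012 m and z of tile_c in the frame of seat1 between -0.004 and 0.004 m and angle between tile_c's own z axis and vertical below 0.08 rad and angle between the x axis of tile_c and the x axis of board, either way round below 0.15 rad)) and not ((horizontal distance between tile_a and seat2 below 0.012 m and z of tile_a in the frame of seat2 between -0.004 and 0.004 m and angle between tile_a's own z axis and vertical below 0.08 rad and angle between the x axis of tile_a and the x axis of board, either way round below 0.15 rad) or (horizontal distance between tile_b and seat2 below 0.012 m and z of tile_b in the frame of seat2 between -0.004 and 0.004 m and angle between tile_b's own z axis and vertical below 0.08 rad and angle between the x axis of tile_b and the x axis of board, either way round below 0.15 rad) or (horizontal distance between tile_c and seat2 below 0.012 m and z of tile_c in the frame of seat2 between -0.004 and 0.004 m and angle between tile_c's own z axis and vertical below 0.08 rad and angle between the x axis of tile_c and the x axis of board, either way round below 0.15 rad)) and not ((horizontal distance between tile_a and seat3 below 0.012 m and z of tile_a in the frame of seat3 between -0.004 and 0.004 m and angle between tile_a's own z axis and vertical below 0.08 rad and angle between the x axis of tile_a and the x axis of board, either way round below 0.15 rad) or (horizontal distance between tile_b and seat3 below 0.012 m and z of tile_b in the frame of seat3 between -0.004 and 0.004 m and angle between tile_b's own z axis and vertical below 0.08 rad and angle between the x axis of tile_b and the x axis of board, either way round below 0.15 rad) or (horizontal distance between tile_c and seat3 below 0.012 m and z of tile_c in the frame of seat3 between -0.004 and 0.004 m and angle between tile_c's own z axis and vertical below 0.08 rad and angle between the x axis of tile_c and the x axis of board, either way round below 0.15 rad))), for 0.2 s.
2. tiles lie home in the left and the middle seat, the right seat still empty (((horizontal distance between tile_a and seat1 below 0.012 m and z of tile_a in the frame of seat1 between -0.004 and 0.004 m and angle between tile_a's own z axis and vertical below 0.08 rad and angle between the x axis of tile_a and the x axis of board, either way round below 0.15 rad) or (horizontal distance between tile_b and seat1 below 0.012 m and z of tile_b in the frame of seat1 between -0.004 and 0.004 m and angle between tile_b's own z axis and vertical below 0.08 rad and angle between the x axis of tile_b and the x axis of board, either way round below 0.15 rad) or (horizontal distance between tile_c and seat1 below 0.012 m and z of tile_c in the frame of seat1 between -0.004 and 0.004 m and angle between tile_c's own z axis and vertical below 0.08 rad and angle between the x axis of tile_c and the x axis of board, either way round below 0.15 rad)) and ((horizontal distance between tile_a and seat2 below 0.012 m and z of tile_a in the frame of seat2 between -0.004 and 0.004 m and angle between tile_a's own z axis and vertical below 0.08 rad and angle between the x axis of tile_a and the x axis of board, either way round below 0.15 rad) or (horizontal distance between tile_b and seat2 below 0.012 m and z of tile_b in the frame of seat2 between -0.004 and 0.004 m and angle between tile_b's own z axis and vertical below 0.08 rad and angle between the x axis of tile_b and the x axis of board, either way round below 0.15 rad) or (horizontal distance between tile_c and seat2 below 0.012 m and z of tile_c in the frame of seat2 between -0.004 and 0.004 m and angle between tile_c's own z axis and vertical below 0.08 rad and angle between the x axis of tile_c and the x axis of board, either way round below 0.15 rad)) and not ((horizontal distance between tile_a and seat3 below 0.012 m and z of tile_a in the frame of seat3 between -0.004 and 0.004 m and angle between tile_a's own z axis and vertical below 0.08 rad and angle between the x axis of tile_a and the x axis of board, either way round below 0.15 rad) or (horizontal distance between tile_b and seat3 below 0.012 m and z of tile_b in the frame of seat3 between -0.004 and 0.004 m and angle between tile_b's own z axis and vertical below 0.08 rad and angle between the x axis of tile_b and the x axis of board, either way round below 0.15 rad) or (horizontal distance between tile_c and seat3 below 0.012 m and z of tile_c in the frame of seat3 between -0.004 and 0.004 m and angle between tile_c's own z axis and vertical below 0.08 rad and angle between the x axis of tile_c and the x axis of board, either way round below 0.15 rad))), for 0.2 s.
3. tiles lie home in all three seats, no glass over them yet (((horizontal distance between tile_a and seat1 below 0.012 m and z of tile_a in the frame of seat1 between -0.004 and 0.004 m and angle between tile_a's own z axis and vertical below 0.08 rad and angle between the x axis of tile_a and the x axis of board, either way round below 0.15 rad) or (horizontal distance between tile_b and seat1 below 0.012 m and z of tile_b in the frame of seat1 between -0.004 and 0.004 m and angle between tile_b's own z axis and vertical below 0.08 rad and angle between the x axis of tile_b and the x axis of board, either way round below 0.15 rad) or (horizontal distance between tile_c and seat1 below 0.012 m and z of tile_c in the frame of seat1 between -0.004 and 0.004 m and angle between tile_c's own z axis and vertical below 0.08 rad and angle between the x axis of tile_c and the x axis of board, either way round below 0.15 rad)) and ((horizontal distance between tile_a and seat2 below 0.012 m and z of tile_a in the frame of seat2 between -0.004 and 0.004 m and angle between tile_a's own z axis and vertical below 0.08 rad and angle between the x axis of tile_a and the x axis of board, either way round below 0.15 rad) or (horizontal distance between tile_b and seat2 below 0.012 m and z of tile_b in the frame of seat2 between -0.004 and 0.004 m and angle between tile_b's own z axis and vertical below 0.08 rad and angle between the x axis of tile_b and the x axis of board, either way round below 0.15 rad) or (horizontal distance between tile_c and seat2 below 0.012 m and z of tile_c in the frame of seat2 between -0.004 and 0.004 m and angle between tile_c's own z axis and vertical below 0.08 rad and angle between the x axis of tile_c and the x axis of board, either way round below 0.15 rad)) and ((horizontal distance between tile_a and seat3 below 0.012 m and z of tile_a in the frame of seat3 between -0.004 and 0.004 m and angle between tile_a's own z axis and vertical below 0.08 rad and angle between the x axis of tile_a and the x axis of board, either way round below 0.15 rad) or (horizontal distance between tile_b and seat3 below 0.012 m and z of tile_b in the frame of seat3 between -0.004 and 0.004 m and angle between tile_b's own z axis and vertical below 0.08 rad and angle between the x axis of tile_b and the x axis of board, either way round below 0.15 rad) or (horizontal distance between tile_c and seat3 below 0.012 m and z of tile_c in the frame of seat3 between -0.004 and 0.004 m and angle between tile_c's own z axis and vertical below 0.08 rad and angle between the x axis of tile_c and the x axis of board, either way round below 0.15 rad)) and not (horizontal distance between any of glass_a, glass_b, glass_c and seat1 below 0.03 m) and not (horizontal distance between any of glass_a, glass_b, glass_c and seat2 below 0.03 m) and not (horizontal distance between any of glass_a, glass_b, glass_c and seat3 below 0.03 m)), for 0.2 s.
4. the bell is rung (button down more than 2 mm) with the three tiles home and every glass on its tile (value of joint bell_button above 0.002 m and ((horizontal distance between tile_a and seat1 below 0.012 m and z of tile_a in the frame of seat1 between -0.004 and 0.004 m and angle between tile_a's own z axis and vertical below 0.08 rad and angle between the x axis of tile_a and the x axis of board, either way round below 0.15 rad) or (horizontal distance between tile_b and seat1 below 0.012 m and z of tile_b in the frame of seat1 between -0.004 and 0.004 m and angle between tile_b's own z axis and vertical below 0.08 rad and angle between the x axis of tile_b and the x axis of board, either way round below 0.15 rad) or (horizontal distance between tile_c and seat1 below 0.012 m and z of tile_c in the frame of seat1 between -0.004 and 0.004 m and angle between tile_c's own z axis and vertical below 0.08 rad and angle between the x axis of tile_c and the x axis of board, either way round below 0.15 rad)) and ((horizontal distance between tile_a and seat2 below 0.012 m and z of tile_a in the frame of seat2 between -0.004 and 0.004 m and angle between tile_a's own z axis and vertical below 0.08 rad and angle between the x axis of tile_a and the x axis of board, either way round below 0.15 rad) or (horizontal distance between tile_b and seat2 below 0.012 m and z of tile_b in the frame of seat2 between -0.004 and 0.004 m and angle between tile_b's own z axis and vertical below 0.08 rad and angle between the x axis of tile_b and the x axis of board, either way round below 0.15 rad) or (horizontal distance between tile_c and seat2 below 0.012 m and z of tile_c in the frame of seat2 between -0.004 and 0.004 m and angle between tile_c's own z axis and vertical below 0.08 rad and angle between the x axis of tile_c and the x axis of board, either way round below 0.15 rad)) and ((horizontal distance between tile_a and seat3 below 0.012 m and z of tile_a in the frame of seat3 between -0.004 and 0.004 m and angle between tile_a's own z axis and vertical below 0.08 rad and angle between the x axis of tile_a and the x axis of board, either way round below 0.15 rad) or (horizontal distance between tile_b and seat3 below 0.012 m and z of tile_b in the frame of seat3 between -0.004 and 0.004 m and angle between tile_b's own z axis and vertical below 0.08 rad and angle between the x axis of tile_b and the x axis of board, either way round below 0.15 rad) or (horizontal distance between tile_c and seat3 below 0.012 m and z of tile_c in the frame of seat3 between -0.004 and 0.004 m and angle between tile_c's own z axis and vertical below 0.08 rad and angle between the x axis of tile_c and the x axis of board, either way round below 0.15 rad)) and horizontal distance between any of glass_a, glass_b, glass_c and seat1 below 0.03 m and horizontal distance between any of glass_a, glass_b, glass_c and seat2 below 0.03 m and ((horizontal distance between glass_a and tile_a below 0.015 m and z of glass_a in the frame of tile_a between 0.002 and 0.01 m and angle between glass_a's own z axis and vertical below 0.1 rad) or (horizontal distance between glass_a and tile_b below 0.015 m and z of glass_a in the frame of tile_b between 0.002 and 0.01 m and angle between glass_a's own z axis and vertical below 0.1 rad) or (horizontal distance between glass_a and tile_c below 0.015 m and z of glass_a in the frame of tile_c between 0.002 and 0.01 m and angle between glass_a's own z axis and vertical below 0.1 rad)) and ((horizontal distance between glass_b and tile_a below 0.015 m and z of glass_b in the frame of tile_a between 0.002 and 0.01 m and angle between glass_b's own z axis and vertical below 0.1 rad) or (horizontal distance between glass_b and tile_b below 0.015 m and z of glass_b in the frame of tile_b between 0.002 and 0.01 m and angle between glass_b's own z axis and vertical below 0.1 rad) or (horizontal distance between glass_b and tile_c below 0.015 m and z of glass_b in the frame of tile_c between 0.002 and 0.01 m and angle between glass_b's own z axis and vertical below 0.1 rad)) and ((horizontal distance between glass_c and tile_a below 0.015 m and z of glass_c in the frame of tile_a between 0.002 and 0.01 m and angle between glass_c's own z axis and vertical below 0.1 rad) or (horizontal distance between glass_c and tile_b below 0.015 m and z of glass_c in the frame of tile_b between 0.002 and 0.01 m and angle between glass_c's own z axis and vertical below 0.1 rad) or (horizontal distance between glass_c and tile_c below 0.015 m and z of glass_c in the frame of tile_c between 0.002 and 0.01 m and angle between glass_c's own z axis and vertical below 0.1 rad))), for 0.05 s.
At the end, for the whole second after the job is handed in: Every tile flat in a seat: within 12 mm of the seat's point (4 mm in height), tilt under 0.08, turn under 0.15 rad; all three seats filled. Every glass within 15 mm of a tile's middle, tilt under 0.1 rad, the left and middle tiles first. Bell button up, all at rest (((horizontal distance between tile_a and seat1 below 0.012 m and z of tile_a in the frame of seat1 between -0.004 and 0.004 m and angle between tile_a's own z axis and vertical below 0.08 rad and angle between the x axis of tile_a and the x axis of board, either way round below 0.15 rad) or (horizontal distance between tile_b and seat1 below 0.012 m and z of tile_b in the frame of seat1 between -0.004 and 0.004 m and angle between tile_b's own z axis and vertical below 0.08 rad and angle between the x axis of tile_b and the x axis of board, either way round below 0.15 rad) or (horizontal distance between tile_c and seat1 below 0.012 m and z of tile_c in the frame of seat1 between -0.004 and 0.004 m and angle between tile_c's own z axis and vertical below 0.08 rad and angle between the x axis of tile_c and the x axis of board, either way round below 0.15 rad)) and ((horizontal distance between tile_a and seat2 below 0.012 m and z of tile_a in the frame of seat2 between -0.004 and 0.004 m and angle between tile_a's own z axis and vertical below 0.08 rad and angle between the x axis of tile_a and the x axis of board, either way round below 0.15 rad) or (horizontal distance between tile_b and seat2 below 0.012 m and z of tile_b in the frame of seat2 between -0.004 and 0.004 m and angle between tile_b's own z axis and vertical below 0.08 rad and angle between the x axis of tile_b and the x axis of board, either way round below 0.15 rad) or (horizontal distance between tile_c and seat2 below 0.012 m and z of tile_c in the frame of seat2 between -0.004 and 0.004 m and angle between tile_c's own z axis and vertical below 0.08 rad and angle between the x axis of tile_c and the x axis of board, either way round below 0.15 rad)) and ((horizontal distance between tile_a and seat3 below 0.012 m and z of tile_a in the frame of seat3 between -0.004 and 0.004 m and angle between tile_a's own z axis and vertical below 0.08 rad and angle between the x axis of tile_a and the x axis of board, either way round below 0.15 rad) or (horizontal distance between tile_b and seat3 below 0.012 m and z of tile_b in the frame of seat3 between -0.004 and 0.004 m and angle between tile_b's own z axis and vertical below 0.08 rad and angle between the x axis of tile_b and the x axis of board, either way round below 0.15 rad) or (horizontal distance between tile_c and seat3 below 0.012 m and z of tile_c in the frame of seat3 between -0.004 and 0.004 m and angle between tile_c's own z axis and vertical below 0.08 rad and angle between the x axis of tile_c and the x axis of board, either way round below 0.15 rad)) and horizontal distance between any of glass_a, glass_b, glass_c and seat1 below 0.03 m and horizontal distance between any of glass_a, glass_b, glass_c and seat2 below 0.03 m and ((horizontal distance between glass_a and tile_a below 0.015 m and z of glass_a in the frame of tile_a between 0.002 and 0.01 m and angle between glass_a's own z axis and vertical below 0.1 rad) or (horizontal distance between glass_a and tile_b below 0.015 m and z of glass_a in the frame of tile_b between 0.002 and 0.01 m and angle between glass_a's own z axis and vertical below 0.1 rad) or (horizontal distance between glass_a and tile_c below 0.015 m and z of glass_a in the frame of tile_c between 0.002 and 0.01 m and angle between glass_a's own z axis and vertical below 0.1 rad)) and ((horizontal distance between glass_b and tile_a below 0.015 m and z of glass_b in the frame of tile_a between 0.002 and 0.01 m and angle between glass_b's own z axis and vertical below 0.1 rad) or (horizontal distance between glass_b and tile_b below 0.015 m and z of glass_b in the frame of tile_b between 0.002 and 0.01 m and angle between glass_b's own z axis and vertical below 0.1 rad) or (horizontal distance between glass_b and tile_c below 0.015 m and z of glass_b in the frame of tile_c between 0.002 and 0.01 m and angle between glass_b's own z axis and vertical below 0.1 rad)) and ((horizontal distance between glass_c and tile_a below 0.015 m and z of glass_c in the frame of tile_a between 0.002 and 0.01 m and angle between glass_c's own z axis and vertical below 0.1 rad) or (horizontal distance between glass_c and tile_b below 0.015 m and z of glass_c in the frame of tile_b between 0.002 and 0.01 m and angle between glass_c's own z axis and vertical below 0.1 rad) or (horizontal distance between glass_c and tile_c below 0.015 m and z of glass_c in the frame of tile_c between 0.002 and 0.01 m and angle between glass_c's own z axis and vertical below 0.1 rad)) and value of joint bell_button below 0.001 m and linear speed of each of tile_a, tile_b, tile_c, glass_a, glass_b, glass_c below 0.02 m/s); the robot touches nothing.
It fails at once if the cocoa shaker is pushed more than 30 mm from its place (distance of shaker from where it was at the start of the episode above 0.03 m).
It fails at once if the leveller is pushed more than 30 mm from its place (distance of leveller from where it was at the start of the episode above 0.03 m).
It fails at once if a tile is slid out over the rack's rear edge instead of the front (x of tile_a in the frame of rack above 0.058 m and z of tile_a in the frame of rack between 0.04 and 0.06 m and y of tile_a in the frame of rack between -0.12 and 0.12 m).
It fails at once if a tile is slid out over the rack's rear edge instead of the front (x of tile_b in the frame of rack above 0.058 m and z of tile_b in the frame of rack between 0.04 and 0.06 m and y of tile_b in the frame of rack between -0.12 and 0.12 m).
It fails at once if a tile is slid out over the rack's rear edge instead of the front (x of tile_c in the frame of rack above 0.058 m and z of tile_c in the frame of rack between 0.04 and 0.06 m and y of tile_c in the frame of rack between -0.12 and 0.12 m).
Of glass_a, glass_b, glass_c only 2 to 3 are there at a start; the rules pass over those that are not, and their reading is None.
At some moment in a run one of tile_a, tile_b, tile_c may be knocked a few centimetres aside while the robot is not near it.
It also fails if it takes over 208 s, if anything falls off the work surface, if the arm or the gripper's body presses on something with over 40 N, if the wrist force passes 120 N, or if a joint passes its speed limit or range.

### The arm

A 6-joint arm with a two-finger parallel gripper is mounted at the origin on a cart in front of the work surface, level with it; the furniture and walls round the work are solid. World frame = base frame: x ahead of the robot, y to its left, z up, the work surface at z = 0. Lengths are in m, angles in degrees, forces in N, time in s.
With the tool pointing down it reaches from about 0.375 to 0.9 m from the base axis. Payload 3.1 kg.
Tool frame: the origin (TCP) lies on the centre line of the jaws, within the pads' length; the fingertips stand 22 mm ahead of it and the grasp point (between the pads) lies 3 mm ahead of it; y points along the fingers, z is the direction in which the jaws open and shut, and the axes are right-handed (so a half turn about y gives the same grasp; the last joint's range is limited). The gripper opens to 87 mm and grips with 3 to 60 N. Pads are 19 mm wide; open, the fingers measure 117 mm over their backs; the gripper's body (75 mm by 190 mm) begins 51 mm behind the grasp point.
Start: joints at [61.507, 30.224, 82.088, -0, 67.689, -10.227], TCP at [0.196, 0.593, 0.245] pointing down, gripper open.
Joint ranges: [-176.69, 176.69], [-43.24, 126.21], [12.49, 139.97], [-82, 262], [0, 151.66], [-163.58, 163.58]. Speed limits (degrees/s): [159.86, 159.86, 180, 180, 180, 180].

### API

Orientations are given as a 3x3 rotation matrix whose columns are the frame's x, y, z axes.
In Python, from rig import bot gives the robot as it stands.
- The arm moves only by the tool jog_arm, never from a script. Its argument "motion" is one flat list of numbers, 6 for each row, row after row: the shift along the tool's x, y, z in mm, then the turn, a rotation vector about the tool's x, y, z in degrees. A call has 1 to 20 rows; each row is the pose to reach, as a shift and turn from the pose commanded when the call began, along the tool's axes at that moment; what a row does not reach only later rows make up. A row lasts 1/8 s, in which the tool goes at most 62.5 mm and 10.7 degrees, less where a joint would pass 70% of its speed; a pose out of reach is approached as far as the arm can. A call with a gripper value outside its range is refused whole. "gripper" is the opening, from 0 (shut) to 1 (fully open), set as the call begins (left out, the last holds). The fingers move at their own pace and stop on an object; the grip force is fixed at half the most. Time passes only in rows, so rows that repeat a pose let the fingers close. It gives the time, the measured TCP pose, the force and the opening at its end, in the units of the state.
- bot.read_state(): the state, without advancing time (a new reading comes with each control period).
- bot.capture(name): name is "side" or "top" or "wrist"; returns (picture, depth): 420x560x3 uint8, red, green, blue; 420x560 float32, m along the optical axis (not along the pixel's ray), 0 where there is no reading.
- bot.get_calibration(name): a dict with "mtx" (3x3 intrinsics, pixels), "pose" (4x4, takes a point from camera to world coordinates); the wrist camera has in their place "hand_eye" (4x4, takes a point from camera to tool coordinates, whose origin is the TCP and whose axes are the tool frame's). Camera axes: x right, y up, looking along -z (the intrinsics and any distortion apply to the point x, -y, -z); pixel columns grow to the right and rows downward; lengths in m; the calibration is good to about 2 mm. A picture is of the moment at which its call begins: read the wrist's pose just before it. get_calibration takes no time and is no camera call.
- bot.hand_in(): hands the job in, once; it reports no verdict.
The state is a dict: "time_s": time; "joint_positions": joint angles; "qvel": joint speeds; "tau": joint torques, N m; "position": TCP position; "tcp_rot": TCP orientation; "force": force on the tool from outside, world axes, zero at the start; "moment": the same for the moment, N m; "opening": opening from 0.0 (shut) to 1.0 (fully open).
Only numpy, scipy, OpenCV 4.12 (cv2) and the standard library are available. Lean on these libraries where they do the work, as an engineer would, in place of code of your own. Each camera call takes 0.05 s, during which the arm holds its last target.

## Working session

There is one attempt and no reset: what is moved stays moved. The work goes in short steps, Python scripts to look and compute and a tool call to move; the robot and the scene stay as the last step left them, time stands still between calls to the robot, and variables do not carry over. Pictures are saved under pics/ and viewed, and the job is handed in when it is done.

Besides the shell and the picture viewer there is one more tool, called as a command line: name --argument value ..., lists and objects as JSON in quotes. jog_arm: Moves the arm, as the interface text tells. Its arguments: {"type":"object","properties":{"motion":{"type":"array","items":{"type":"number"}},"gripper":{"type":"number"}},"required":["motion"]}

```bash
ls -la; mkdir -p pics; python3 - <<'E'
from rig import bot
import cv2, numpy as np
s=bot.read_state()
print({k:np.round(v,4).tolist() for k,v in s.items()})
for n in ["side","top","wrist"]:
    c=bot.get_calibration(n)
    print(n,{k:np.round(v,4).tolist() if not isinstance(v,str) else v for k,v in c.items()})
    p,d=bot.capture(n)
    cv2.imwrite(f"pics/{n}0.png",p[:,:,::-1]); np.savez(f"pics/{n}0.npz",p=p,d=d)
E
```

```text
total 12
drwxr-xr-x  3 agent agent 4096 Dec  6 09:53 .
drwxr-xr-x 23 root  root  4096 Dec  6 09:53 ..
drwxr-xr-x  2 agent agent 4096 Dec  6 09:53 pics
{'time_s': 0.0, 'joint_positions': [61.5068, 30.2793, 82.1564, -0.0011, 67.6891, -10.2274], 'qvel': [-0.0409, 0.0383, 0.1009, -0.0288, 0.0703, -0.0062], 'tau': [-0.0003, -44.0033, -17.6595, 0.0631, 0.0583, -0.0002], 'position': [0.1955, 0.5929, 0.2436], 'tcp_rot': [[0.9496, -0.001, 0.3134], [-0.3134, -0.0019, 0.9496], [-0.0004, -1.0, -0.0021]], 'force': [0.2146, 0.2264, 0.3169], 'moment': [-0.0379, -0.0272, -0.0531], 'opening': 1.0021}
side {'mtx': [[528.7059, 0.0, 278.2971], [0.0, 528.7059, 206.4334], [0.0, 0.0, 1.0]], 'pose': [[0.8171, 0.3425, -0.4637, -0.1773], [-0.5765, 0.4778, -0.6628, -1.0395], [-0.0055, 0.8089, 0.5879, 1.0295], [0.0, 0.0, 0.0, 1.0]]}
top {'mtx': [[456.6872, 0.0, 278.5402], [0.0, 456.6872, 208.7129], [0.0, 0.0, 1.0]], 'pose': [[-0.0212, 0.974, -0.2255, 0.2806], [-0.9998, -0.0221, -0.0016, 0.0125], [-0.0066, 0.2255, 0.9742, 1.3719], [0.0, 0.0, 0.0, 1.0]]}
wrist {'mtx': [[326.4876, 0.0, 280.074], [0.0, 326.4876, 206.7867], [0.0, 0.0, 1.0]], 'hand_eye': [[0.0007, -0.9673, -0.2538, -0.0688], [-0.0006, 0.2538, -0.9673, -0.1403], [1.0, 0.0008, -0.0004, -0.0002], [0.0, 0.0, 0.0, 1.0]]}
```

View pics/top0.png

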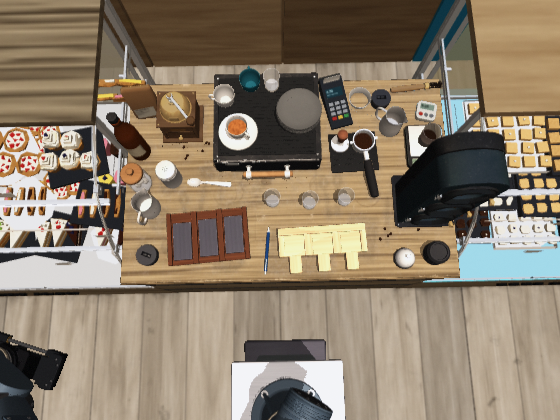

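View pics/side0.png

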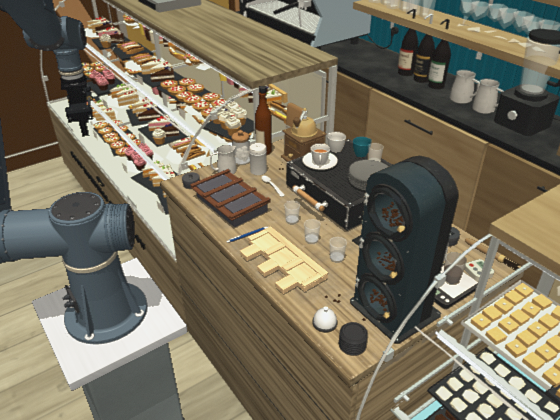

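View pics/wrist0.png

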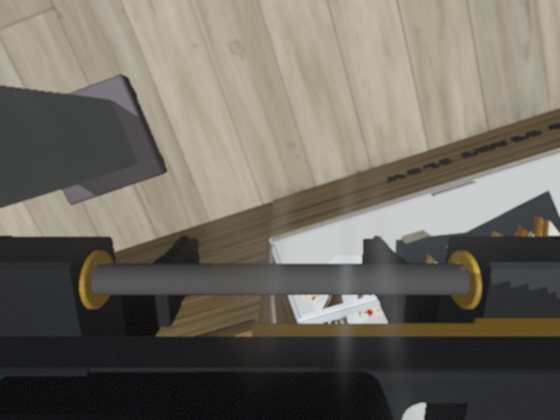

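```bash
cat > h.py <<'E'
import numpy as np, cv2
from rig import bot
def st():
    return bot.read_state()
def wristT(s):
    T=np.eye(4);T[:3,:3]=s['tcp_rot'];T[:3,3]=s['position'];return T
def cap(n,name=None):
    s=bot.read_state(); p,d=bot.capture(n); c=bot.get_calibration(n)
    T=c['pose'] if 'pose' in c else wristT(s)@np.array(c['hand_eye'])
    if name: cv2.imwrite(f'pics/{name}.png',p[:,:,::-1]); np.savez(f'pics/{name}.npz',p=p,d=d,T=T,K=c['mtx'])
    return p,d,np.array(T),np.array(c['mtx'])
def load(name):
    z=np.load(f'pics/{name}.npz'); return z['p'],z['d'],z['T'],z['K']
def ray(u,v,T,K):
    u=np.atleast_1d(u).astype(float);v=np.atleast_1d(v).astype(float)
    dc=np.stack([(u-K[0,2])/K[0,0],-(v-K[1,2])/K[1,1],-np.ones_like(u)],-1)
    return T[:3,3],dc@T[:3,:3].T
def onz(u,v,z,T,K):
    o,d=ray(u,v,T,K); t=(z-o[2])/d[:,2]; return o+d*t[:,None]
def pts(d,T,K):
    v,u=np.mgrid[:d.shape[0],:d.shape[1]]
    o,r=ray(u.ravel(),v.ravel(),T,K)
    P=o+r*d.ravel()[:,None]; P=P.reshape(d.shape+(3,)); P[d<=0]=np.nan; return P
def proj(X,T,K):
    X=np.atleast_2d(X); c=(X-T[:3,3])@T[:3,:3]
    return np.stack([K[0,0]*c[:,0]/-c[:,2]+K[0,2], K[1,1]*(-c[:,1])/-c[:,2]+K[1,2]],-1)
def heightmap(P,col,x0,x1,y0,y1,res,name,scale=1,zmin=-.02,zmax=.15):
    pass
def tool(s,Pw):
    "vector from TCP to world point in tool axes mm"
    return 1000*np.array(s['tcp_rot']).T@(np.array(Pw)-s['position'])
E
python3 - <<'E'
from h import *
z=np.load('pics/top0.npz');c=bot.get_calibration('top');T=np.array(c['pose']);K=np.array(c['mtx'])
P=pts(z['d'],T,K)
for n,(u,v) in dict(table=(230,205),t1=(182,240),t2=(208,238),t3=(234,235),lev=(147,254),shk=(166,170),jar=(146,207),g1=(271,195),g2=(309,197),g3=(345,195),bd=(324,240),bell=(404,255),penc=(267,250),front=(200,274)).items(): print(n,np.round(P[v,u],3))
cv2.imwrite('pics/topz.png',cv2.resize(z['p'][150:290,110:380,::-1],None,fx=2.9,fy=2.9,interpolation=cv2.INTER_CUBIC))
E
```

```text
table [0.613 0.164 0.001]
t1 [0.499 0.299 0.053]
t2 [0.503 0.223 0.052]
t3 [0.51  0.147 0.053]
lev [0.463 0.406 0.031]
shk [0.698 0.34  0.103]
jar [ 0.613  0.424 -0.   ]
g1 [0.641 0.037 0.004]
g2 [ 0.632 -0.08   0.004]
g3 [ 0.636 -0.192  0.004]
bd [ 0.494 -0.119  0.024]
bell [ 0.441 -0.347  0.044]
penc [0.47  0.052 0.005]
front [0.403 0.253 0.001]
```

View pics/topz.png

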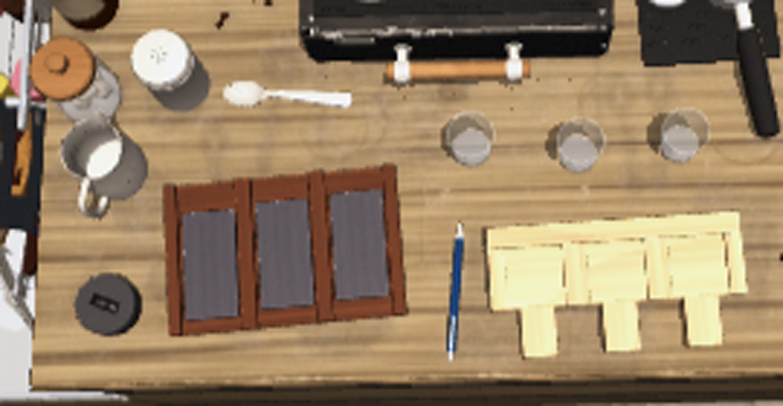

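```bash
cat > m.py <<'E'
from h import *
def rectxy(XY):
    r=cv2.minAreaRect((XY*1000).astype(np.float32)); return r
def frame(P,p):
    hsv=cv2.cvtColor(p,cv2.COLOR_RGB2HSV); return hsv
E
python3 - <<'E'
from m import *
z=np.load('pics/top0.npz');c=bot.get_calibration('top');T=np.array(c['pose']);K=np.array(c['mtx'])
P=pts(z['d'],T,K);p=z['p'];hsv=frame(P,p)
for n,(u,v) in dict(rk=(197,255),t1=(182,240),t3=(234,235),bd=(324,240)).items(): print(n,p[v,u],hsv[v,u])
X,Y,Z=P[...,0],P[...,1],P[...,2]
reg=(X>.4)&(X<.62)&(Y>.07)&(Y<.37)
dark=reg&(hsv[...,1]<90)&(Z>.047)&(p.max(-1)<130)
n,l,s,cen=cv2.connectedComponentsWithStats(dark.astype(np.uint8))
for i in range(1,n):
    if s[i,4]>100:
        m=l==i
        v,u=np.nonzero(m); W=onz(u,v,.051,T,K); print('tile',s[i,4],W.mean(0).round(4),rectxy(W[:,:2]))
rk=reg&(Z>.035); v,u=np.nonzero(rk); print('rack',rectxy(onz(u,v,.052,T,K)[:,:2]))
b=(X>.38)&(X<.6)&(Y>-.3)&(Y<.06)&(Z>.015)
v,u=np.nonzero(b); W=onz(u,v,.027,T,K); print('board',rectxy(W[:,:2]),W.mean(0))
bl=(X>.38)&(X<.5)&(Y>-.40)&(Y<-.3)&(Z>.015); v,u=np.nonzero(bl); print('bell',P[bl].mean(0), P[bl][np.argmax(Z[bl])],bl.sum())
E
```

```text
rk [120  65  40] [  9 170 120]
t1 [95 88 92] [163  19  95]
t3 [100  92  97] [161  20 100]
bd [243 231 173] [ 25  73 243]
tile 533 [0.5148 0.1488 0.051 ] ((514.01220703125, 148.96234130859375), (109.81485748291016, 53.141231536865234), 3.8472249507904053)
tile 541 [0.5061 0.2242 0.051 ] ((506.4243469238281, 224.0229034423828), (109.4599380493164, 53.39703369140625), 4.294346809387207)
tile 570 [0.4971 0.2996 0.051 ] ((497.0509033203125, 298.9927673339844), (109.78658294677734, 52.998287200927734), 1.7747478485107422)
rack ((510.7544250488281, 225.07998657226562), (156.30752563476562, 238.34791564941406), 4.184939384460449)
board ((505.8447265625, -112.13827514648438), (207.0863037109375, 262.1643371582031), 1.7494378089904785) [ 0.48334323 -0.11237114  0.027     ]
bell [ 0.43655289 -0.35287859  0.03241038] [ 0.43374955 -0.35474738  0.05768039] 297
```

```bash
cat >> h.py <<'E'
from scipy.spatial.transform import Rotation as Ro
def Rdown(yawx):
    "tool pointing down with tool x at world yaw (deg)"
    a=np.radians(yawx); x=np.array([np.cos(a),np.sin(a),0]); y=np.array([0,0,-1.]); z=np.cross(x,y)
    return np.stack([x,y,z],1)
def goal(P,yawx,P0=None,R0=None):
    "tool-frame shift mm and rotvec deg from current measured pose"
    s=bot.read_state(); R0=np.array(s['tcp_rot']) if R0 is None else R0; P0=np.array(s['position']) if P0 is None else P0
    sh=1000*R0.T@(np.array(P)-P0)
    rv=Ro.from_matrix(R0.T@Rdown(yawx)).as_rotvec(degrees=True)
    print('t',round(s['time_s'],2),'shift',np.round(sh,1),'turn',np.round(rv,2),'dist',round(float(np.linalg.norm(sh)),1),'rows',max(np.linalg.norm(sh)/62.5,np.linalg.norm(rv)/10.7).round(1))
E
python3 - <<'E'
from h import *
goal([.50,.225,.35],184.2)
E
```

```text
t 0.15 shift [ 404.4 -105.9 -254.3] turn [5.0000e-02 1.5753e+02 1.2000e-01] dist 489.3 rows 14.7
```

jog_arm --motion '[404.4, -105.9, -254.3, 0, 157.5, 0.1, 404.4, -105.9, -254.3, 0, 157.5, 0.1, 404.4, -105.9, -254.3, 0, 157.5, 0.1, 404.4, -105.9, -254.3, 0, 157.5, 0.1, 404.4, -105.9, -254.3, 0, 157.5, 0.1, 404.4, -105.9, -254.3, 0, 157.5, 0.1, 404.4, -105.9, -254.3, 0, 157.5, 0.1, 404.4, -105.9, -254.3, 0, 157.5, 0.1, 404.4, -105.9, -254.3, 0, 157.5, 0.1, 404.4, -105.9, -254.3, 0, 157.5, 0.1, 404.4, -105.9, -254.3, 0, 157.5, 0.1, 404.4, -105.9, -254.3, 0, 157.5, 0.1, 404.4, -105.9, -254.3, 0, 157.5, 0.1, 404.4, -105.9, -254.3, 0, 157.5, 0.1, 404.4, -105.9, -254.3, 0, 157.5, 0.1, 404.4, -105.9, -254.3, 0, 157.5, 0.1, 404.4, -105.9, -254.3, 0, 157.5, 0.1, 404.4, -105.9, -254.3, 0, 157.5, 0.1]' --gripper 0

```text
time_s: 2.4
position: [0.5001, 0.2253, 0.3504]
tcp_rot: [[-0.997, -0.0, 0.075], [-0.075, 0.001, -0.997], [-0.0, -1.0, -0.001]]
force: [0.4, -0.1, 0.1]
opening: 0.008
```

Good. Look at the rack with the wrist camera.

```bash
python3 - <<'E'
from h import *
cap('wrist','w1')
E
```

```text
(no output)
```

View pics/w1.png

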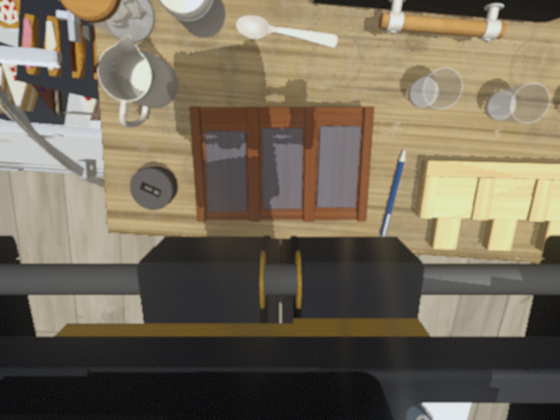

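```bash
cat >> m.py <<'E'
def tiles(p,d,T,K,box,zz,zlo,minpx=100,pr=True):
    P=pts(d,T,K);X,Y,Z=P[...,0],P[...,1],P[...,2];hsv=frame(P,p)
    m=(X>box[0])&(X<box[1])&(Y>box[2])&(Y<box[3])&(hsv[...,1]<90)&(Z>zlo)&(Z<zz+.02)&(p.max(-1)<150)
    n,l,s,cen=cv2.connectedComponentsWithStats(m.astype(np.uint8)); out=[]
    for i in range(1,n):
        if s[i,4]>minpx:
            v,u=np.nonzero(l==i); W=onz(u,v,zz,T,K); r=rectxy(W[:,:2])
            if pr: print('tile px',s[i,4],'c',np.round(r[0],1),'size',np.round(r[1],1),'ang',round(r[2],2),'z',np.nanmedian(Z[l==i]).round(4))
            out.append(r)
    return out
E
python3 - <<'E'
from m import *
p,d,T,K=load('w1')
tiles(p,d,T,K,(.38,.65,.05,.4),.051,.046)
P=pts(d,T,K);X,Y,Z=P[...,0],P[...,1],P[...,2]
rk=(X>.4)&(X<.62)&(Y>.07)&(Y<.37)&(Z>.035)&(Z<.08); v,u=np.nonzero(rk); print('rack',rectxy(onz(u,v,.054,T,K)[:,:2]))
fl=rk&(Z<.049)&(Z>.04);print('floor z',np.nanmedian(Z[fl]),'tab',np.nanmedian(Z[(X>.62)&(X<.68)&(Y>0.1)&(Y<.3)]), 'cheek',np.nanpercentile(Z[rk],97))
mug=(X>.5)&(X<.66)&(Y>.36)&(Y<.48);print('mug top',np.nanpercentile(Z[mug],99), 'shaker', np.nanpercentile(Z[(X>.65)&(X<.75)&(Y>.3)&(Y<.4)],99))
E
```

```text
tile px 547 c [609.3 392.4] size [30.8 60.1] ang 89.43 z 0.0587
tile px 3257 c [514.3 148.4] size [110.3  55. ] ang 3.34 z 0.0509
tile px 3211 c [506.7 223.5] size [108.4  54.6] ang 4.26 z 0.051
tile px 3200 c [497.1 298.9] size [110.1  54.2] ang 2.73 z 0.051
rack ((511.392822265625, 224.2625274658203), (153.7714080810547, 236.9120635986328), 4.24938440322876)
floor z 0.04501771829272036 tab 1.5680954811608805e-05 cheek 0.05489665469250757
mug top 0.09360631989088457 shaker 0.10397725564090414
```

```bash
cat > plan.py <<'E'
from h import *
C=np.array([.5112,.2246]);A=np.radians(4.24);xr=np.array([np.cos(A),np.sin(A)]);yr=np.array([-np.sin(A),np.cos(A)])
def rk(x,y,z): return np.r_[C+x/1000*xr+y/1000*yr,z]
def inr(P): d=np.array(P)[:2]*1000-C*1000; return d@xr,d@yr
E
python3 - <<'E'
from plan import *
goal(rk(66,76,.13),184.24); goal(rk(66,76,.0695),184.24)
for t in ([497.1,298.9],[506.7,223.5],[514.3,148.4]): print(inr(np.array(t)/1000))
E
```

```text
t 2.45 shift [-77.  220.5 -74.2] turn [ 0.07  0.04 -0.01] dist 245.1 rows 3.9
t 2.45 shift [-77.  281.  -74.1] turn [ 0.07  0.04 -0.01] dist 300.6 rows 4.8
(np.float64(-8.568081169960305), np.float64(75.13912419681886))
(np.float64(-4.569011848952118), np.float64(-0.7642844523700739))
(np.float64(-2.5422884056853854), np.float64(-76.22064529812323))
```

jog_arm --motion '[-77, 100, -74, 0, 0, 0, -77, 150, -74, 0, 0, 0, -77, 200, -74, 0, 0, 0, -77, 240, -74, 0, 0, 0, -77, 255, -74, 0, 0, 0, -77, 265, -74, 0, 0, 0, -77, 275, -74, 0, 0, 0, -77, 281, -74, 0, 0, 0, -77, 281, -74, 0, 0, 0, -77, 281, -74, 0, 0, 0]'

```text
time_s: 3.7
position: [0.5722, 0.3053, 0.0707]
tcp_rot: [[-0.997, 0.002, 0.074], [-0.074, 0.002, -0.997], [-0.002, -1.0, -0.002]]
force: [0.3, 0.3, 0.1]
opening: 0.002
```

jog_arm --motion '[0, 1.5, 0, 0, 0, 0, 5, 1.5, 0, 0, 0, 0, 10, 1.5, 0, 0, 0, 0, 15, 1.5, 0, 0, 0, 0, 20, 1.5, 0, 0, 0, 0, 25, 1.5, 0, 0, 0, 0, 30, 1.5, 0, 0, 0, 0, 35, 1.5, 0, 0, 0, 0, 40, 1.5, 0, 0, 0, 0, 45, 1.5, 0, 0, 0, 0, 50, 1.5, 0, 0, 0, 0, 55, 1.5, 0, 0, 0, 0, 60, 1.5, 0, 0, 0, 0, 65, 1.5, 0, 0, 0, 0, 65, 1.5, 0, 0, 0, 0, 65, 1.5, 0, 0, 0, 0]'

```text
time_s: 5.7
position: [0.5066, 0.3003, 0.068]
tcp_rot: [[-0.997, -0.0, 0.074], [-0.074, 0.001, -0.997], [0.0, -1.0, -0.001]]
force: [0.2, 0.5, 0.2]
opening: 0.003
```

jog_arm --motion '[-6, -20, 0, 0, 0, 0, -6, -80, 0, 0, 0, 0, -6, -140, 0, 0, 0, 0, -6, -182, 0, 0, 0, 0, -6, -182, 0, 0, 0, 0, -6, -182, 0, 0, 0, 0]' --gripper 1

```text
time_s: 6.45
position: [0.512, 0.3002, 0.2493]
tcp_rot: [[-0.997, -0.001, 0.074], [-0.074, 0.001, -0.997], [0.001, -1.0, -0.001]]
force: [-0.1, -0.8, -0.5]
opening: 0.606
```

```bash
python3 - <<'E'
from plan import *; from m import *
print(st()['position'])
for n,nm in (('wrist','w2'),('top','t2')):
    p,d,T,K=cap(n,nm)
    print(n)
    for r in tiles(p,d,T,K,(.36,.65,.05,.36),.051,.046): print(np.round(inr(np.array(r[0])/1000),1))
E
```

```text
[0.51195914 0.30018514 0.24931923]
wrist
tile px 4741 c [520.3 149. ] size [98.6 55.9] ang 3.52 z 0.0509
tile px 4881 c [506.7 223.4] size [110.3  55. ] ang 4.77 z 0.051
tile px 2885 c [461.9 294.9] size [68.1 54. ] ang 3.19 z 0.051
[  3.5 -76.1]
[-4.6 -0.9]
[-44.   73.8]
top
tile px 590 c [514.1 149. ] size [109.6  53.1] ang 3.85 z 0.0499
tile px 605 c [506.2 224. ] size [109.8  53.2] ang 4.18 z 0.05
tile px 620 c [440.  293.9] size [109.3  53.7] ang 4.22 z 0.0499
[ -2.7 -75.6]
[-5.  -0.2]
[-65.9  74.4]
```

View pics/w2.png

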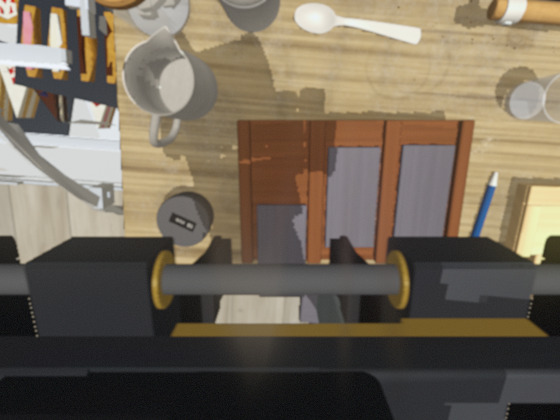

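```bash
python3 - <<'E'
from plan import *
print(rk(-98,74.3,.05))
goal(rk(-98,74.3,.15),184.24); goal(rk(-98,74.3,.0505),184.24)
E
```

```text
[0.40797489 0.29145107 0.05      ]
t 6.55 shift [103.5  98.5   1. ] turn [ 0.01 -0.01  0.21] dist 142.9 rows 2.3
t 6.55 shift [103.2 198.    1. ] turn [ 0.01 -0.01  0.21] dist 223.3 rows 3.6
```

jog_arm --motion '[50, 40, 1, 0, 0, 0, 100, 80, 1, 0, 0, 0, 103, 110, 1, 0, 0, 0, 103, 130, 1, 0, 0, 0, 103, 150, 1, 0, 0, 0, 103, 170, 1, 0, 0, 0, 103, 185, 1, 0, 0, 0, 103, 195, 1, 0, 0, 0, 103, 198.5, 1, 0, 0, 0, 103, 198.5, 1, 0, 0, 0, 103, 198.5, 1, 0, 0, 0]'

```text
time_s: 7.92
position: [0.4104, 0.2923, 0.0521]
tcp_rot: [[-0.997, 0.001, 0.074], [-0.074, 0.002, -0.997], [-0.001, -1.0, -0.002]]
force: [1.0, -0.3, -0.6]
opening: 0.999
```

jog_arm --motion '[0, 0, 0, 0, 0, 0, 0, 0, 0, 0, 0, 0, 0, 0, 0, 0, 0, 0, 0, 0, 0, 0, 0, 0, 0, 0, 0, 0, 0, 0, 0, 0, 0, 0, 0, 0]' --gripper 0

```text
time_s: 8.68
position: [0.41, 0.2921, 0.0515]
tcp_rot: [[-0.997, 0.0, 0.074], [-0.074, 0.001, -0.997], [-0.0, -1.0, -0.001]]
force: [0.6, -0.0, 0.4]
opening: 0.614
```

jog_arm --motion '[0, -5, 0, 0, 0, 0, 0, -15, 0, 0, 0, 0, 0, -30, 0, 0, 0, 0, 0, -50, 0, 0, 0, 0, 0, -70, 0, 0, 0, 0, 0, -100, 0, 0, 0, 0, 0, -130, 0, 0, 0, 0, 0, -150, 0, 0, 0, 0, 0, -150, 0, 0, 0, 0, 0, -150, 0, 0, 0, 0]'

```text
time_s: 9.93
position: [0.4095, 0.2918, 0.2014]
tcp_rot: [[-0.997, -0.0, 0.074], [-0.074, 0.001, -0.997], [0.0, -1.0, -0.001]]
force: [-0.2, -0.2, -1.3]
opening: 0.617
```

```bash
python3 - <<'E'
from h import *
print(st()['position'],st()['opening'],st()['force'])
cap('wrist','w3')
E
```

```text
[0.40945895 0.29175435 0.20137216] 0.6166316348074459 [-0.18234236 -0.18295647 -1.31934342]
```

View pics/w3.png

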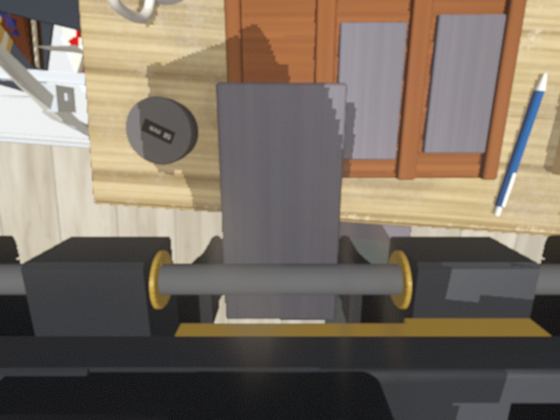

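```bash
cat >> m.py <<'E'
def held(p,d,K):
    He=np.array(bot.get_calibration('wrist')['hand_eye'])
    P=pts(d,He,K)*1000
    m=(abs(P[...,2])<34)&(P[...,1]>-8)&(P[...,1]<16)&(P[...,0]<-14)&(P[...,0]>-110)
    m=cv2.morphologyEx(m.astype(np.uint8),cv2.MORPH_OPEN,np.ones((5,5)))>0
    Q=P[m]; 
    A=np.c_[Q[:,0],Q[:,2],np.ones(len(Q))]; c,*_=np.linalg.lstsq(A,Q[:,1],rcond=None)
    Z=Q[:,2];X=Q[:,0]
    r=cv2.minAreaRect(np.c_[X,Z].astype(np.float32))
    # side edges lines
    b=np.arange(-85,-20,3.); lo=[np.percentile(Z[abs(X-t)<1.5],1) for t in b if (abs(X-t)<1.5).sum()>20]; hi=[np.percentile(Z[abs(X-t)<1.5],99) for t in b if (abs(X-t)<1.5).sum()>20]
    bb=[t for t in b if (abs(X-t)<1.5).sum()>20]
    mid=(np.array(lo)+np.array(hi))/2; k=np.polyfit(bb,mid,1)
    rear=np.percentile(X,0.5)
    print('n',len(Q),'plane dy/dx,dy/dz,y0',np.round(c,3),'rear x',rear.round(1),'center x',(rear+55).round(1),'midline z at centre',np.polyval(k,rear+55).round(2),'slope deg',np.degrees(np.arctan(k[0])).round(2),'width',np.mean(np.array(hi)-lo).round(1))
    print('y at centre',(c[0]*(rear+55)+c[2]).round(1),'pitch deg',np.degrees(np.arctan(c[0])).round(2),'roll',np.degrees(np.arctan(c[1])).round(2))
E
python3 - <<'E'
from m import *
p,d,T,K=load('w3'); held(p,d,K)
E
```

```text
n 20126 plane dy/dx,dy/dz,y0 [-0.004 -0.     0.499] rear x -84.5 center x -29.5 midline z at centre 0.57 slope deg -0.27 width 52.3
y at centre 0.6 pitch deg -0.21 roll -0.02
```

```bash
python3 - <<'E'
from h import *
goal([.44,.1,.35],181.75)
E
```

```text
t 9.97 shift [ -16.3 -149.2  193.3] turn [0.04 2.48 0.08] dist 244.7 rows 3.9
```

jog_arm --motion '[-4, -37, 48, 0, 0.6, 0, -8, -75, 97, 0, 1.2, 0, -12, -112, 145, 0, 1.8, 0, -16, -140, 180, 0, 2.4, 0, -16, -149, 193, 0, 2.5, 0, -16, -149, 193, 0, 2.5, 0, -16, -149, 193, 0, 2.5, 0]'

```text
time_s: 10.85
position: [0.4391, 0.1014, 0.3487]
tcp_rot: [[-1.0, -0.004, 0.031], [-0.031, 0.002, -1.0], [0.004, -1.0, -0.002]]
force: [-0.8, -0.5, -0.7]
opening: 0.613
```

```bash
python3 - <<'E'
from m import *
print(st()['position'],st()['opening'],st()['force'])
p,d,T,K=cap('wrist','w4'); held(p,d,K)
E
```

```text
[0.43905447 0.10143557 0.34868289] 0.6134297122721588 [-0.81905207 -0.52896563 -0.70048188]
n 20116 plane dy/dx,dy/dz,y0 [-0.004 -0.     0.461] rear x -84.5 center x -29.5 midline z at centre 0.53 slope deg -0.37 width 52.2
y at centre 0.6 pitch deg -0.23 roll -0.02
```

View pics/w4.png

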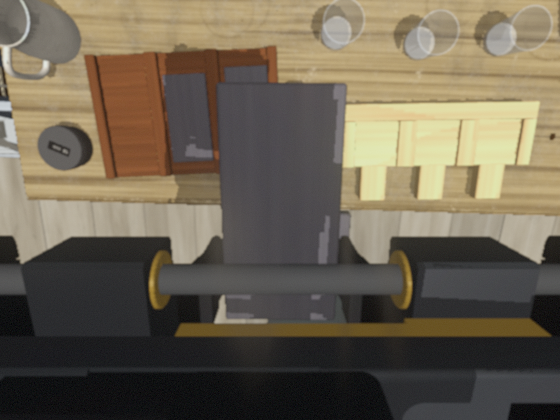

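```bash
cat > bd.py <<'E'
from m import *
def board(name,top=False):
    p,d,T,K=load(name)
    P=pts(d,T,K);X,Y,Z=P[...,0],P[...,1],P[...,2]
    hsv=frame(P,p)
    b=(X>.36)&(X<.6)&(Y>-.3)&(Y<.03)&(Z>.015)&(Z<.04)&(hsv[...,2]>150)
    b=cv2.morphologyEx(b.astype(np.uint8),cv2.MORPH_OPEN,np.ones((3,3)))>0
    Q=P[b]*1000
    # render orthographic 1mm grid of max z
    G=np.full((240,330),np.nan)
    for x,y,z in Q:
        i=int(round(600-x)); j=int(round(30-y))
        if 0<=i<240 and 0<=j<330: G[i,j]=np.nanmax([G[i,j],z])
    im=np.nan_to_num((G-15)/20*255).clip(0,255).astype(np.uint8)
    cv2.imwrite(f'pics/{name}_g.png',cv2.resize(im,None,fx=2.4,fy=2.4,interpolation=cv2.INTER_NEAREST))
    return Q,p,d,T,K
if __name__=='__main__':
    Q,*_=board('w4')
    print(len(Q),np.percentile(Q[:,2],[5,25,50,75,95]))
E
python3 bd.py
```

```text
14460 [22.57043425 23.6581618  24.78964484 29.57591808 30.84011487]
```

View pics/w4_g.png

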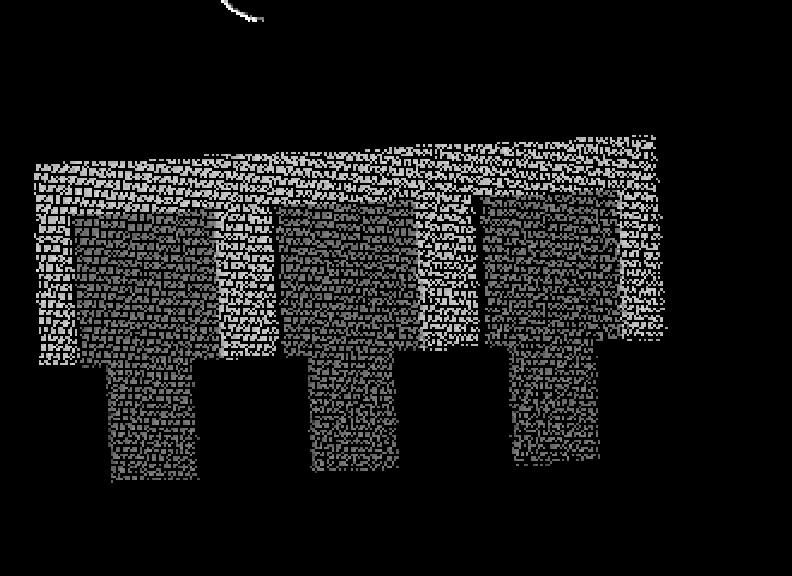

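```bash
cat >> bd.py <<'E'
def fit(Q):
    rib=Q[Q[:,2]>27.5]; fl=Q[Q[:,2]<27.5]
    # yaw from rear edge
    yb=np.arange(-225,5,6.); 
    rear=np.array([[np.sort(rib[abs(rib[:,1]-t)<3][:,0])[-3:].mean(),t] for t in yb if (abs(rib[:,1]-t)<3).sum()>20])
    k=np.polyfit(rear[:,1],rear[:,0],1); a=-np.arctan(k[0])
    xa=np.array([np.cos(a),np.sin(a)]);ya=np.array([-np.sin(a),np.cos(a)])
    f=np.c_[fl[:,:2]@xa,fl[:,:2]@ya]; r=np.c_[rib[:,:2]@xa,rib[:,:2]@ya]
    re=np.percentile(r[:,0],99.5); 
    print('yaw',np.degrees(a).round(2),'rear edge xb',re.round(1),'rib y range',np.percentile(r[:,1],[.3,99.7]).round(1),'front tongue',np.percentile(f[:,0],.5).round(1))
    t=f[f[:,0]<np.percentile(f[:,0],.5)+40]
    ys=np.sort(t[:,1]); gaps=np.where(np.diff(ys)>20)[0]; seg=np.split(ys,gaps+1)
    out=[]
    for s in seg: print('tongue',s.min().round(1),s.max().round(1),'mid',((s.min()+s.max())/2).round(1))
    # recess
    g=f[f[:,0]>re-75]
    ys=np.sort(g[:,1]); seg=np.split(ys,np.where(np.diff(ys)>10)[0]+1)
    for s in seg:
        lo,hi=np.percentile(s,[.3,99.7]); m=g[(g[:,1]>lo)&(g[:,1]<hi)]
        print('recess',lo.round(1),hi.round(1),'mid',((lo+hi)/2).round(1),'w',(hi-lo).round(1),'back',np.percentile(m[:,0],99.5).round(1))
    return a
if __name__=='__main__':
    fit(Q)
    import os
    z=np.load('pics/top0.npz');c=bot.get_calibration('top'); np.savez('pics/top0b.npz',p=z['p'],d=z['d'],T=c['pose'],K=c['mtx'])
    Q2,*_=board('top0b'); print(np.percentile(Q2[:,2],[5,25,50,75,95])); fit(Q2)
E
python3 bd.py
```

```text
14460 [22.57043425 23.6581618  24.78964484 29.57591808 30.84011487]
yaw 0.06 rear edge xb 593.8 rib y range [-245.    14.5] front tongue 402.8
tongue -219.5 -182.6 mid -201.1
tongue -135.8 -98.3 mid -117.1
tongue -52.3 -14.5 mid -33.4
recess -232.5 -179.1 mid -205.8 w 53.4 back 538.1Traceback (most recent call last):
  File "bd.py", line 42, in <module>
    fit(Q)
    ~~~^^^
  File "bd.py", line 39, in fit
    print('recess',lo.round(1),hi.round(1),'mid',((lo+hi)/2).round(1),'w',(hi-lo).round(1),'back',np.percentile(m[:,0],99.5).round(1))
                                                                                                  ~~~~~~~~~~~~~^^^^^^^^^^^^^
    return _quantile_unchecked(
        a, q, axis, out, overwrite_input, method, keepdims, weights)
    return _ureduce(a,
                    func=_quantile_ureduce_func,
    ...<5 lines>...
                    overwrite_input=overwrite_input,
                    method=method)
    r = func(a, **kwargs)
    result = _quantile(arr,
                       quantiles=q,
    ...<2 lines>...
                       out=out,
                       weights=wgt)
    slices_having_nans = np.isnan(arr[-1, ...])
                                  ~~~^^^^^^^^^
IndexError: index -1 is out of bounds for axis 0 with size 0
```

```bash
sed -i 's/(X>.36)&(X<.6)&/(X>.36)\&(X<.56)\&/' bd.py; sed -i "s/if (abs(rib\[:,1\]-t)<3).sum()>20\]/if (abs(rib[:,1]-t)<3).sum()>(20 if len(Q)>6000 else 3)]/" bd.py; python3 bd.py
```

```text
14383 [22.5805065  23.65913395 24.78212508 29.56903811 30.81662446]
yaw 2.71 rear edge xb 532.2 rib y range [-267.4   -8.4] front tongue 399.2
tongue -238.6 -201.8 mid -220.2
tongue -154.7 -118.1 mid -136.4
tongue -71.3 -34.7 mid -53.0
recess -252.5 -194.1 mid -223.3 w 58.4 back 510.3
recess -168.0 -24.5 mid -96.3 w 143.5 back 510.3
[18.57759985 21.7600304  24.45121934 27.56373805 31.38844885]
yaw 2.69 rear edge xb 531.8 rib y range [-265.    -5.2] front tongue 399.0
tongue -237.5 -201.4 mid -219.4
tongue -153.1 -118.1 mid -135.6
tongue -68.8 -33.7 mid -51.3
recess -265.4 -6.2 mid -135.8 w 259.2 back 532.5
```

```bash
cat > b2.py <<'E'
from bd import *
import sys
def prof(name,a=np.radians(2.70)):
    Q,*_=board(name)
    xa=np.array([np.cos(a),np.sin(a)]);ya=np.array([-np.sin(a),np.cos(a)])
    xb=Q[:,:2]@xa;yb=Q[:,:2]@ya
    m=(xb>462)&(xb<505)
    for t in np.arange(-270,-4,1.):
        s=m&(abs(yb-t)<.75)
        if s.sum()>3: yield t,s.sum(),np.mean(Q[s,2]>27.5)
if __name__=='__main__':
    L=list(prof(sys.argv[1])); prev=None
    for t,n,f in L:
        if .1<f<.9 or n<15: print(t,n,round(f,2))
E
python3 b2.py w4
```

```text
-268.0 11 1.0
-252.0 76 0.67
-251.0 77 0.51
-250.0 40 0.22
-191.0 8 0.88
-168.0 64 0.64
-167.0 97 0.45
-166.0 49 0.2
-107.0 7 1.0
-84.0 52 0.77
-83.0 73 0.42
-82.0 42 0.17
-23.0 12 1.0
```

```bash
cat >> plan.py <<'E'
B=np.radians(2.70);xb=np.array([np.cos(B),np.sin(B)]);yb=np.array([-np.sin(B),np.cos(B)])
SX=.4522;SY=[-.0523,-.1363,-.2203]
def bdp(x,y,z): return np.r_[x*xb+y*yb,z]
def seat(i,z=.024): return bdp(SX,SY[i],z)
E
python3 - <<'E'
from plan import *
for i in range(3): print(seat(i))
goal(bdp(SX-.030,SY[0],.065),182.7);goal(bdp(SX-.030,SY[0],.031),182.7)
E
```

```text
[ 0.45416167 -0.0309404   0.024     ]
[ 0.45811861 -0.11484715  0.024     ]
[ 0.46207555 -0.1987539   0.024     ]
t 10.9 shift [ 18.2 283.6 133.9] turn [ 0.11 -0.88  0.19] dist 314.1 rows 5.0
t 10.9 shift [ 18.1 317.6 133.9] turn [ 0.11 -0.88  0.19] dist 345.1 rows 5.5
```

jog_arm --motion '[4, 30, 34, 0, -0.3, 0, 9, 80, 70, 0, -0.6, 0, 14, 130, 105, 0, -0.9, 0, 18, 180, 134, 0, -0.9, 0.1, 18, 225, 134, 0, -0.9, 0.1, 18, 260, 134, 0, -0.9, 0.1, 18, 284, 134, 0, -0.9, 0.1, 18, 284, 134, 0, -0.9, 0.1, 18, 284, 134, 0, -0.9, 0.1, 18, 284, 134, 0, -0.9, 0.1]'

```text
time_s: 12.15
position: [0.427, -0.0335, 0.067]
tcp_rot: [[-0.999, 0.004, 0.047], [-0.047, 0.001, -0.999], [-0.004, -1.0, -0.0]]
force: [0.2, -0.3, -0.4]
opening: 0.612
```

```bash
python3 - <<'E'
from m import *; from plan import *
p,d,T,K=cap('wrist','w5'); held(p,d,K)
s=st();print(s['position'])
goal(bdp(SX-.030,SY[0],.045),182.7);goal(bdp(SX-.030,SY[0],.031),182.7)
E
```

```text
n 20135 plane dy/dx,dy/dz,y0 [-0.003 -0.001  0.506] rear x -84.5 center x -29.5 midline z at centre 0.5 slope deg -0.36 width 52.3
y at centre 0.6 pitch deg -0.19 roll -0.03
[ 0.42696746 -0.03361661  0.06707006]
t 12.2 shift [ 2.8 22.1 -1.4] turn [ 0.02 -0.04 -0.23] dist 22.3 rows 0.4
t 12.2 shift [ 2.9 36.1 -1.4] turn [ 0.02 -0.04 -0.23] dist 36.2 rows 0.6
```

View pics/w5.png

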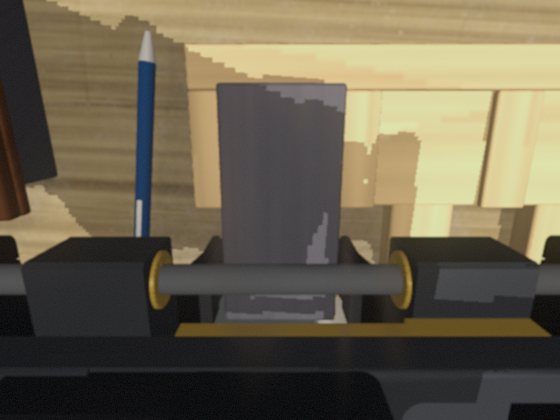

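jog_arm --motion '[3, 5, -1.4, 0, 0, -0.2, 3, 10, -1.4, 0, 0, -0.2, 3, 15, -1.4, 0, 0, -0.2, 3, 19, -1.4, 0, 0, -0.2, 3, 23, -1.4, 0, 0, -0.2, 3, 26, -1.4, 0, 0, -0.2, 3, 28, -1.4, 0, 0, -0.2, 3, 30, -1.4, 0, 0, -0.2, 3, 32, -1.4, 0, 0, -0.2, 3, 34, -1.4, 0, 0, -0.2, 3, 34, -1.4, 0, 0, -0.2, 3, 34, -1.4, 0, 0, -0.2]'

```text
time_s: 13.7
position: [0.4233, -0.0324, 0.0321]
tcp_rot: [[-0.999, -0.002, 0.046], [-0.046, 0.001, -0.999], [0.002, -1.0, -0.001]]
force: [0.2, -0.7, -1.3]
opening: 0.615
```

```bash
python3 - <<'E'
from m import *; from plan import *
p,d,T,K=cap('wrist','w6'); held(p,d,K)
s=st();print(s['position'],s['force'],s['moment'])
goal(bdp(SX-.030,SY[0],.031),182.7)
E
```

```text
n 35926 plane dy/dx,dy/dz,y0 [-0.019 -0.002  0.461] rear x -109.4 center x -54.4 midline z at centre 0.05 slope deg 0.18 width 65.1
y at centre 1.5 pitch deg -1.09 roll -0.12
[ 0.42334922 -0.0323284   0.03215662] [-0.90883118 -0.44474159 -1.5906726 ] [-0.10165596  0.18997864 -0.02754042]
t 13.75 shift [-0.8  1.2  0.1] turn [ 0.07 -0.06  0.08] dist 1.4 rows 0.0
```

View pics/w6.png

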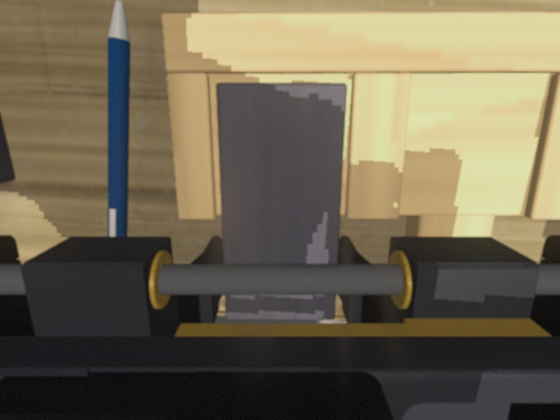

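jog_arm --motion '[-1, 0.5, 0, 0, 0, 0, -1.5, 1.2, 0, 0, 0, 0, -1.5, 1.5, 0, 0, 0, 0, -1.5, 1.5, 0, 0, 0, 0]'

```text
time_s: 14.25
position: [0.425, -0.0323, 0.0306]
tcp_rot: [[-0.999, -0.001, 0.046], [-0.046, 0.001, -0.999], [0.001, -1.0, -0.001]]
force: [-0.3, -0.3, -0.4]
opening: 0.613
```

jog_arm --motion '[0, 0, 0, 0, 0, 0, 0, 0, 0, 0, 0, 0, 0, 0, 0, 0, 0, 0]' --gripper 0.75

```text
time_s: 14.62
position: [0.4248, -0.0323, 0.0306]
tcp_rot: [[-0.999, -0.002, 0.046], [-0.046, 0.001, -0.999], [0.002, -1.0, -0.001]]
force: [-0.6, -0.5, 0.2]
opening: 0.742
```

jog_arm --motion '[0, -5, 0, 0, 0, 0, 0, -15, 0, 0, 0, 0, 0, -35, 0, 0, 0, 0, 0, -70, 0, 0, 0, 0, 0, -120, 0, 0, 0, 0, 0, -170, 0, 0, 0, 0, 0, -200, 0, 0, 0, 0, 0, -200, 0, 0, 0, 0, 0, -200, 0, 0, 0, 0]'

```text
time_s: 15.75
position: [0.4243, -0.0322, 0.2303]
tcp_rot: [[-0.999, -0.003, 0.046], [-0.046, 0.001, -0.999], [0.003, -1.0, -0.002]]
force: [-0.4, -1.6, -0.6]
opening: 0.752
```

```bash
python3 - <<'E'
from m import *; from plan import *
s=st();print(s['position'],s['force'])
for n,nm in (('wrist','w7'),('top','t7')):
    p,d,T,K=cap(n,nm)
    print(n)
    for r in tiles(p,d,T,K,(.36,.56,-.3,.05),.030,.022): print('err', (np.array(r[0])/1000@xb-SX)*1000,(np.array(r[0])/1000@yb-SY[0])*1000)
    for r in tiles(p,d,T,K,(.36,.65,.05,.36),.051,.046): print(np.round(inr(np.array(r[0])/1000),1))
E
```

```text
[ 0.42427369 -0.03219587  0.23032682] [-0.41052685 -1.60091036 -0.61721371]
wrist
tile px 5382 c [455.  -31.3] size [107.5  53.8] ang 2.74 z 0.03
err 0.7973412925702528 -0.4140758003619502
tile px 7218 c [517.8 145.6] size [109.7  53.6] ang 4.03 z 0.0511
tile px 4849 c [506.8 219.3] size [109.7  49.7] ang 2.61 z 0.0512
[  0.8 -79.3]
[-4.8 -5. ]
top
tile px 630 c [517.7 146.6] size [109.4  53.4] ang 4.19 z 0.0498
tile px 604 c [506.4 224. ] size [109.3  53.3] ang 4.18 z 0.05
[  0.7 -78.3]
[-4.8 -0.3]
```

View pics/w7.png

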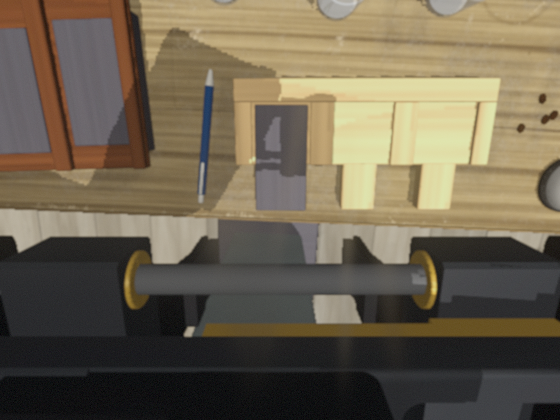

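```bash
python3 - <<'E'
from plan import *
goal(rk(68,0,.16),184.24); goal(rk(68,0,.0690),184.24)
E
```

```text
t 15.85 shift [-167.1   69.4 -254.2] turn [ 0.14 -1.61  0.25] dist 312.0 rows 5.0
t 15.85 shift [-167.5  160.4 -254. ] turn [ 0.14 -1.61  0.25] dist 344.0 rows 5.5
```

jog_arm --motion '[-33, 0, -50, 0, -0.5, 0, -66, 10, -100, 0, -1, 0, -100, 25, -150, 0.1, -1.3, 0.1, -134, 45, -203, 0.1, -1.6, 0.2, -167, 70, -254, 0.1, -1.6, 0.2, -167, 100, -254, 0.1, -1.6, 0.2, -167, 125, -254, 0.1, -1.6, 0.2, -167, 140, -254, 0.1, -1.6, 0.2, -167, 150, -254, 0.1, -1.6, 0.2, -167, 156, -254, 0.1, -1.6, 0.2, -167, 159, -254, 0.1, -1.6, 0.2, -167, 159, -254, 0.1, -1.6, 0.2, -167, 159, -254, 0.1, -1.6, 0.2]' --gripper 0

```text
time_s: 17.48
position: [0.5805, 0.2291, 0.0723]
tcp_rot: [[-0.997, 0.003, 0.074], [-0.074, -0.0, -0.997], [-0.003, -1.0, 0.0]]
force: [0.8, 0.1, -0.2]
opening: 0.008
```

```bash
python3 - <<'E'
from plan import *
s=st();print(inr(s['position']),s['position'][2])
goal(rk(2,0,.0683),184.24)
E
```

```text
(np.float64(69.40345694498372), np.float64(-0.5875353894424138)) 0.07234914518614798
t 17.48 shift [67.4  3.8 -0.6] turn [-0.02 -0.01 -0.18] dist 67.5 rows 1.1
```

jog_arm --motion '[0, 2, 0, 0, 0, 0, 2, 4, 0, 0, 0, 0, 6, 4, 0, 0, 0, 0, 11, 4, 0, 0, 0, 0, 16, 4, 0, 0, 0, 0, 21, 4, 0, 0, 0, 0, 26, 4, 0, 0, 0, 0, 31, 4, 0, 0, 0, 0, 36, 4, 0, 0, 0, 0, 41, 4, 0, 0, 0, 0, 46, 4, 0, 0, 0, 0, 51, 4, 0, 0, 0, 0, 56, 4, 0, 0, 0, 0, 61, 4, 0, 0, 0, 0, 65, 4, 0, 0, 0, 0, 68, 4, 0, 0, 0, 0, 68, 4, 0, 0, 0, 0, 68, 4, 0, 0, 0, 0]'

```text
time_s: 19.73
position: [0.5116, 0.224, 0.0675]
tcp_rot: [[-0.997, 0.0, 0.074], [-0.074, -0.001, -0.997], [-0.0, -1.0, 0.001]]
force: [-1.4, 0.5, 1.9]
opening: 0.004
```

jog_arm --motion '[-6, -20, 0, 0, 0, 0, -6, -70, 0, 0, 0, 0, 40, -120, 0, 0, 0, 0, 80, -130, 0, 0, 0, 0, 98, -130, 0, 0, 0, 0, 98, -130, 0, 0, 0, 0, 98, -130, 0, 0, 0, 0, 98, -130, 0, 0, 0, 0, 98, -130, 0, 0, 0, 0]' --gripper 1

```text
time_s: 20.85
position: [0.415, 0.2169, 0.197]
tcp_rot: [[-0.997, 0.002, 0.073], [-0.073, -0.0, -0.997], [-0.002, -1.0, 0.001]]
force: [-0.4, -0.4, -0.8]
opening: 0.943
```

```bash
python3 - <<'E'
from m import *; from plan import *
s=st();print(inr(s['position']),s['position'][2],s['opening'])
for n,nm in (('wrist','w8'),('top','t8')):
    p,d,T,K=cap(n,nm)
    print(n)
    for r in tiles(p,d,T,K,(.34,.65,.05,.36),.051,.046): print(np.round(inr(np.array(r[0])/1000),1))
E
```

```text
(np.float64(-96.53504757245828), np.float64(-0.5888254797058851)) 0.19699001359692928 0.9428571798203168
wrist
tile px 8984 c [517.7 146. ] size [108.9  55. ] ang 4.17 z 0.0509
tile px 7541 c [445.6 219.2] size [108.9  54.4] ang 4.17 z 0.051
[  0.7 -78.9]
[-65.8  -0.6]
top
tile px 521 c [517.7 146.4] size [109.5  53.2] ang 4.48 z 0.0498
[  0.8 -78.4]
```

View pics/w8.png

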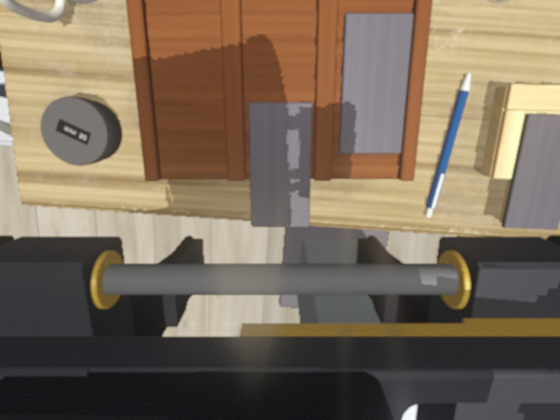

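jog_arm --motion '[1, 30, 0, 0, 0, 0, 1, 60, 0, 0, 0, 0, 1, 85, 0, 0, 0, 0, 1, 105, 0, 0, 0, 0, 1, 120, 0, 0, 0, 0, 1, 132, 0, 0, 0, 0, 1, 140, 0, 0, 0, 0, 1, 145, 0, 0, 0, 0, 1, 146, 0, 0, 0, 0, 1, 146, 0, 0, 0, 0]'

```text
time_s: 22.2
position: [0.4137, 0.2168, 0.0516]
tcp_rot: [[-0.997, 0.003, 0.074], [-0.074, -0.0, -0.997], [-0.003, -1.0, 0.0]]
force: [-0.5, -0.3, -0.7]
opening: 0.998
```

jog_arm --motion '[0, 0, 0, 0, 0, 0, 0, 0, 0, 0, 0, 0, 0, 0, 0, 0, 0, 0, 0, 0, 0, 0, 0, 0, 0, 0, 0, 0, 0, 0, 0, 0, 0, 0, 0, 0]' --gripper 0

```text
time_s: 22.95
position: [0.4135, 0.2168, 0.0514]
tcp_rot: [[-0.997, 0.002, 0.074], [-0.074, -0.0, -0.997], [-0.002, -1.0, 0.001]]
force: [-0.4, -0.3, 1.6]
opening: 0.613
```

jog_arm --motion '[0, -5, 0, 0, 0, 0, 0, -15, 0, 0, 0, 0, 0, -30, 0, 0, 0, 0, 0, -50, 0, 0, 0, 0, 0, -70, 0, 0, 0, 0, 0, -100, 0, 0, 0, 0, 0, -100, 0, 0, 0, 0, 0, -100, 0, 0, 0, 0]'

```text
time_s: 23.95
position: [0.4129, 0.2167, 0.1513]
tcp_rot: [[-0.997, 0.002, 0.074], [-0.074, -0.0, -0.997], [-0.002, -1.0, 0.001]]
force: [0.1, -0.7, -1.2]
opening: 0.614
```

```bash
python3 - <<'E'
from m import *; from plan import *
s=st();print(s['position'],s['opening'])
p,d,T,K=cap('wrist','w9'); held(p,d,K)
goal(bdp(SX-.030,SY[1],.13),182.7);goal(bdp(SX-.030,SY[1],.065),182.7)
E
```

```text
[0.41286572 0.21668784 0.15125226] 0.6141291432943868
n 20830 plane dy/dx,dy/dz,y0 [-0.006  0.001  0.31 ] rear x -86.8 center x -31.8 midline z at centre 0.36 slope deg 0.0 width 52.3
y at centre 0.5 pitch deg -0.37 roll 0.04
t 24.0 shift [  9.1  21.1 333.1] turn [-0.05  1.53 -0.02] dist 333.9 rows 5.3
t 24.0 shift [  9.1  86.1 333. ] turn [-0.05  1.53 -0.02] dist 344.1 rows 5.5
```

View pics/w9.png

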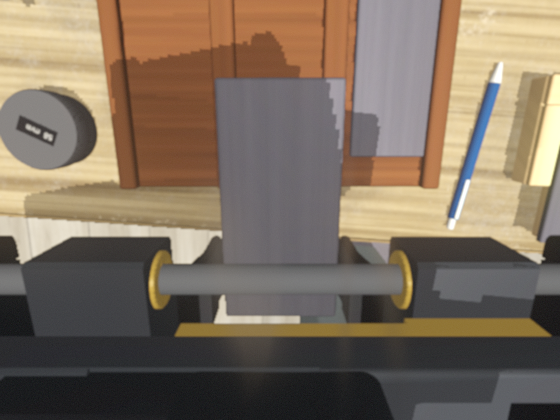

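jog_arm --motion '[2, -5, 50, 0, 0.3, 0, 4, -5, 110, 0, 0.6, 0, 6, -5, 170, 0, 0.9, 0, 8, -5, 230, 0, 1.2, 0, 10, 0, 285, 0, 1.5, 0, 11, 10, 333, 0, 1.5, 0, 11, 30, 333, 0, 1.5, 0, 11, 55, 333, 0, 1.5, 0, 11, 75, 333, 0, 1.5, 0, 11, 86, 333, 0, 1.5, 0, 11, 86, 333, 0, 1.5, 0, 11, 86, 333, 0, 1.5, 0]'

```text
time_s: 25.5
position: [0.4273, -0.1162, 0.0657]
tcp_rot: [[-0.999, 0.002, 0.048], [-0.048, -0.001, -0.999], [-0.002, -1.0, 0.001]]
force: [-0.2, -0.1, -1.8]
opening: 0.616
```

```bash
python3 - <<'E'
from m import *; from plan import *
s=st();print(s['position'],s['opening'])
p,d,T,K=cap('wrist','w10'); held(p,d,K)
goal(bdp(SX-.0318,SY[1],.031),182.7)
E
```

```text
[ 0.42733613 -0.11616244  0.0657415 ] 0.6155570341560173
n 20847 plane dy/dx,dy/dz,y0 [-0.006  0.001  0.32 ] rear x -86.8 center x -31.8 midline z at centre 0.36 slope deg 0.06 width 52.3
y at centre 0.5 pitch deg -0.36 roll 0.05
t 25.55 shift [ 1.2 35.   0. ] turn [-0.06  0.04 -0.17] dist 35.0 rows 0.6
```

View pics/w10.png

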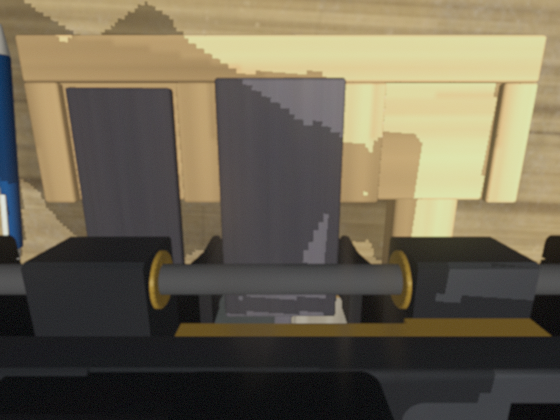

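jog_arm --motion '[1, 5, 0, 0, 0, -0.1, 1, 10, 0, 0, 0, -0.1, 1, 15, 0, 0, 0, -0.1, 1, 19, 0, 0, 0, -0.1, 1, 22, 0, 0, 0, -0.1, 1, 25, 0, 0, 0, -0.1, 1, 27, 0, 0, 0, -0.1, 1, 29, 0, 0, 0, -0.1, 1, 31, 0, 0, 0, -0.1, 1, 33, 0, 0, 0, -0.1, 1, 34.5, 0, 0, 0, -0.1, 1, 34.5, 0, 0, 0, -0.1, 1, 34.5, 0, 0, 0, -0.1]'

```text
time_s: 27.18
position: [0.4262, -0.1162, 0.031]
tcp_rot: [[-0.999, 0.0, 0.048], [-0.048, -0.0, -0.999], [-0.0, -1.0, 0.0]]
force: [-0.1, 1.3, -1.2]
opening: 0.613
```

```bash
python3 - <<'E'
from m import *; from plan import *
s=st();print(s['position'],s['opening'],s['force'])
cap('wrist','w11')
goal(bdp(SX-.0318,SY[1],.031),182.7)
E
```

```text
[ 0.42619244 -0.11619591  0.03101129] 0.6128296568776536 [-0.05061211  1.2899658  -1.22232048]
t 27.23 shift [-0.2  0.   0.2] turn [-0.03  0.04 -0.02] dist 0.2 rows 0.0
```

View pics/w11.png

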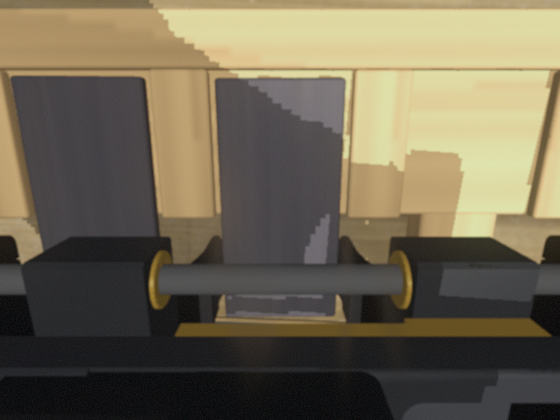

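Between the ribs (edges at cols 211 and 352, tile 217–345). Release and rise.

jog_arm --motion '[0, 0.5, 0, 0, 0, 0, 0, 0.5, 0, 0, 0, 0, 0, 0.5, 0, 0, 0, 0]' --gripper 0.75

```text
time_s: 27.6
position: [0.4262, -0.1162, 0.0305]
tcp_rot: [[-0.999, 0.0, 0.048], [-0.048, -0.001, -0.999], [-0.0, -1.0, 0.001]]
force: [0.2, -0.1, 0.5]
opening: 0.742
```

jog_arm --motion '[0, -5, 0, 0, 0, 0, 0, -15, 0, 0, 0, 0, 0, -35, 0, 0, 0, 0, 0, -70, 0, 0, 0, 0, 0, -120, 0, 0, 0, 0, 0, -170, 0, 0, 0, 0, 0, -200, 0, 0, 0, 0, 0, -200, 0, 0, 0, 0, 0, -200, 0, 0, 0, 0]'

```text
time_s: 28.72
position: [0.4253, -0.1157, 0.2302]
tcp_rot: [[-0.999, -0.001, 0.048], [-0.048, 0.0, -0.999], [0.001, -1.0, -0.0]]
force: [-0.6, -0.7, 0.1]
opening: 0.749
```

```bash
python3 - <<'E'
from m import *; from plan import *
s=st();print(s['position'],s['force'])
for n,nm in (('wrist','w12'),('top','t12')):
    p,d,T,K=cap(n,nm)
    print(n)
    for r in tiles(p,d,T,K,(.36,.56,-.3,.05),.030,.022): print('board', np.array(r[0])@xb-SX*1000,np.array(r[0])@yb-np.array(SY)*1000)
    for r in tiles(p,d,T,K,(.34,.65,.05,.36),.051,.046): print(np.round(inr(np.array(r[0])/1000),1))
goal(rk(72,-78,.16),184.24); goal(rk(72,-78,.0690),184.24)
E
```

```text
[ 0.42533664 -0.11568223  0.23019016] [-0.56737433 -0.72029943  0.10793917]
wrist
tile px 5476 c [455.1 -32. ] size [108.   54.3] ang 2.69 z 0.0301
tile px 5405 c [ 457.9 -114.8] size [108.1  53.2] ang 2.71 z 0.03
board 0.8502357724595981 [ -1.05587935  82.94412065 166.94412065]
board -0.17782100718164884 [-8.39836324e+01  1.63676404e-02  8.40163676e+01]
tile px 3622 c [516.7 127.4] size [ 37.6 114.4] ang 80.36 z 0.0512
[ -1.7 -97.3]
top
tile px 311 c [454.1 -16.2] size [107.1  27.3] ang 0.45 z 0.0284
board 0.5945544785771517 [ 14.75027916  98.75027916 182.75027916]
tile px 605 c [517.5 146.6] size [109.6  53.6] ang 4.06 z 0.0499
[  0.5 -78.3]
t 28.82 shift [-176.3   69.3 -259.6] turn [ 0.07 -1.51  0.13] dist 321.3 rows 5.1
t 28.82 shift [-176.5  160.3 -259.5] turn [ 0.07 -1.51  0.13] dist 352.4 rows 5.6
```

View pics/w12.png

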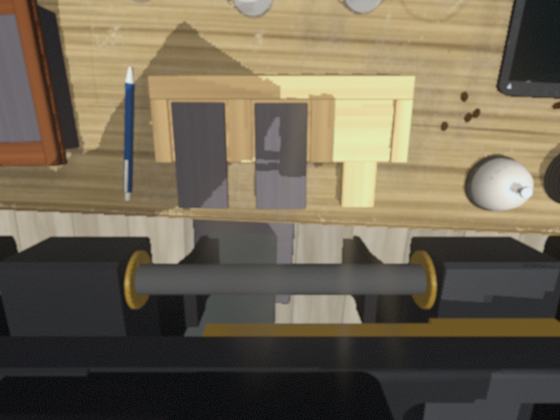

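jog_arm --motion '[-33, 0, -50, 0, -0.5, 0, -66, 10, -100, 0, -1, 0, -100, 25, -150, 0.1, -1.3, 0.1, -138, 45, -205, 0.1, -1.5, 0.1, -176, 70, -260, 0.1, -1.5, 0.1, -176, 100, -260, 0.1, -1.5, 0.1, -176, 125, -260, 0.1, -1.5, 0.1, -176, 140, -260, 0.1, -1.5, 0.1, -176, 150, -260, 0.1, -1.5, 0.1, -176, 156, -260, 0.1, -1.5, 0.1, -176, 159, -260, 0.1, -1.5, 0.1, -176, 159, -260, 0.1, -1.5, 0.1, -176, 159, -260, 0.1, -1.5, 0.1]' --gripper 0

```text
time_s: 30.45
position: [0.59, 0.1519, 0.0721]
tcp_rot: [[-0.997, 0.003, 0.074], [-0.074, -0.002, -0.997], [-0.003, -1.0, 0.002]]
force: [0.3, 0.3, 0.2]
opening: 0.002
```

```bash
python3 - <<'E'
from plan import *
s=st();print(inr(s['position']),s['position'][2])
goal(rk(1.5,-78,.0678),184.24)
E
```

```text
(np.float64(73.22080159411206), np.float64(-78.3537008872304)) 0.07206866612816559
t 30.45 shift [71.7  4.  -0.3] turn [-0.13 -0.01 -0.19] dist 71.8 rows 1.1
```

jog_arm --motion '[0, 2, 0, 0, 0, 0, 2, 4, 0, 0, 0, 0, 6, 4, 0, 0, 0, 0, 11, 4, 0, 0, 0, 0, 16, 4, 0, 0, 0, 0, 21, 4, 0, 0, 0, 0, 26, 4, 0, 0, 0, 0, 31, 4, 0, 0, 0, 0, 36, 4, 0, 0, 0, 0, 41, 4, 0, 0, 0, 0, 46, 4, 0, 0, 0, 0, 51, 4, 0, 0, 0, 0, 56, 4, 0, 0, 0, 0, 61, 4, 0, 0, 0, 0, 66, 4, 0, 0, 0, 0, 70, 4, 0, 0, 0, 0, 72, 4, 0, 0, 0, 0, 72, 4, 0, 0, 0, 0, 72, 4, 0, 0, 0, 0]'

```text
time_s: 32.83
position: [0.5178, 0.1466, 0.0674]
tcp_rot: [[-0.997, 0.002, 0.074], [-0.074, -0.002, -0.997], [-0.002, -1.0, 0.002]]
force: [1.8, -0.5, 4.4]
opening: 0.0
```

jog_arm --motion '[-6, -20, 0, 0, 0, 0, -6, -70, 0, 0, 0, 0, 40, -120, 0, 0, 0, 0, 80, -130, 0, 0, 0, 0, 98, -130, 0, 0, 0, 0, 98, -130, 0, 0, 0, 0, 98, -130, 0, 0, 0, 0, 98, -130, 0, 0, 0, 0, 98, -130, 0, 0, 0, 0]' --gripper 1

```text
time_s: 33.95
position: [0.4204, 0.1396, 0.1967]
tcp_rot: [[-0.997, 0.002, 0.074], [-0.074, -0.002, -0.997], [-0.001, -1.0, 0.002]]
force: [0.1, -0.2, 0.1]
opening: 0.938
```

```bash
python3 - <<'E'
from m import *; from plan import *
s=st();print(inr(s['position']),s['position'][2],s['opening'])
for n,nm in (('wrist','w13'),('top','t13')):
    p,d,T,K=cap(n,nm)
    print(n)
    for r in tiles(p,d,T,K,(.34,.65,.05,.36),.051,.046): print(np.round(inr(np.array(r[0])/1000),1))
E
```

```text
(np.float64(-96.87402814902569), np.float64(-78.05872402824082)) 0.1966995743472229 0.9379528133981989
wrist
tile px 7543 c [451.9 140.8] size [108.6  54.2] ang 4.31 z 0.051
[-65.4 -79.2]
top
```

View pics/w13.png

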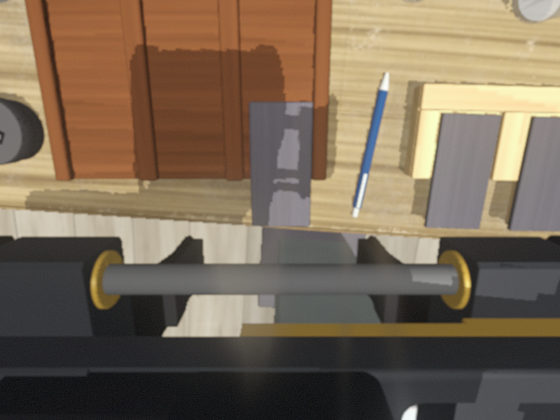

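jog_arm --motion '[1, 30, 0.7, 0, 0, 0, 1, 60, 0.7, 0, 0, 0, 1, 85, 0.7, 0, 0, 0, 1, 105, 0.7, 0, 0, 0, 1, 120, 0.7, 0, 0, 0, 1, 132, 0.7, 0, 0, 0, 1, 140, 0.7, 0, 0, 0, 1, 145, 0.7, 0, 0, 0, 1, 146, 0.7, 0, 0, 0, 1, 146, 0.7, 0, 0, 0]'

```text
time_s: 35.3
position: [0.4193, 0.1386, 0.0513]
tcp_rot: [[-0.997, 0.003, 0.074], [-0.074, -0.002, -0.997], [-0.003, -1.0, 0.002]]
force: [-0.1, 0.9, 0.6]
opening: 0.997
```

jog_arm --motion '[0, 0, 0, 0, 0, 0, 0, 0, 0, 0, 0, 0, 0, 0, 0, 0, 0, 0, 0, 0, 0, 0, 0, 0, 0, 0, 0, 0, 0, 0, 0, 0, 0, 0, 0, 0]' --gripper 0

```text
time_s: 36.05
position: [0.4191, 0.1387, 0.0511]
tcp_rot: [[-0.997, 0.002, 0.074], [-0.074, -0.002, -0.997], [-0.002, -1.0, 0.002]]
force: [-0.9, 1.0, 0.8]
opening: 0.616
```

jog_arm --motion '[0, -5, 0, 0, 0, 0, 0, -15, 0, 0, 0, 0, 0, -30, 0, 0, 0, 0, 0, -50, 0, 0, 0, 0, 0, -70, 0, 0, 0, 0, 0, -100, 0, 0, 0, 0, 0, -100, 0, 0, 0, 0, 0, -100, 0, 0, 0, 0]'

```text
time_s: 37.05
position: [0.4186, 0.1386, 0.1511]
tcp_rot: [[-0.997, 0.002, 0.074], [-0.074, -0.002, -0.997], [-0.002, -1.0, 0.002]]
force: [-0.8, -0.3, 0.1]
opening: 0.614
```

```bash
python3 - <<'E'
from m import *; from plan import *
s=st();print(s['position'],s['opening'])
p,d,T,K=cap('wrist','w14'); held(p,d,K)
goal(bdp(SX-.032,SY[2],.065),182.7)
E
```

```text
[0.41857421 0.13862378 0.151123  ] 0.6141353877660332
n 20921 plane dy/dx,dy/dz,y0 [-0.005  0.004  0.053] rear x -86.7 center x -31.7 midline z at centre 0.34 slope deg -0.0 width 52.3
y at centre 0.2 pitch deg -0.31 roll 0.2
t 37.1 shift [ 13.3  86.5 338.6] turn [-0.13  1.53 -0.04] dist 349.7 rows 5.6
```

View pics/w14.png

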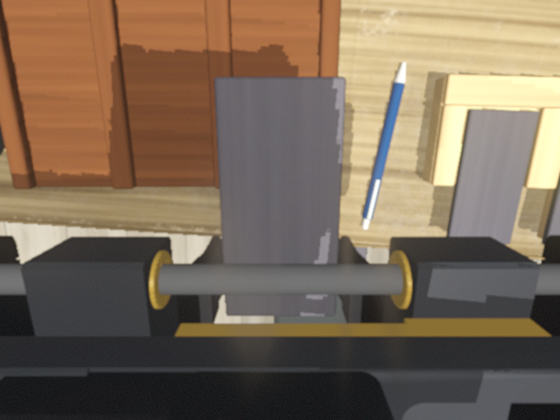

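jog_arm --motion '[2, -5, 50, 0, 0.3, 0, 5, -5, 110, 0, 0.6, 0, 8, -5, 170, 0, 0.9, 0, 11, -5, 230, 0, 1.2, 0, 13, 0, 290, -0.1, 1.5, 0, 14, 10, 338.5, -0.1, 1.5, 0, 14, 30, 338.5, -0.1, 1.5, 0, 14, 55, 338.5, -0.1, 1.5, 0, 14, 75, 338.5, -0.1, 1.5, 0, 14, 86, 338.5, -0.1, 1.5, 0, 14, 86, 338.5, -0.1, 1.5, 0, 14, 86, 338.5, -0.1, 1.5, 0]'

```text
time_s: 38.6
position: [0.4304, -0.2001, 0.0661]
tcp_rot: [[-0.999, 0.002, 0.048], [-0.048, -0.001, -0.999], [-0.002, -1.0, 0.001]]
force: [0.0, 1.0, -0.7]
opening: 0.614
```

```bash
python3 - <<'E'
from m import *; from plan import *
s=st();print(s['position'],s['opening'])
p,d,T,K=cap('wrist','w15'); held(p,d,K)
goal(bdp(SX-.0318,SY[2],.031),182.7)
E
```

```text
[ 0.4303869  -0.20012294  0.06608219] 0.6141257506354986
n 20919 plane dy/dx,dy/dz,y0 [-0.005  0.003  0.075] rear x -86.7 center x -31.7 midline z at centre 0.32 slope deg 0.1 width 52.3
y at centre 0.2 pitch deg -0.3 roll 0.2
t 38.65 shift [ 0.3 35.3  0. ] turn [-0.07  0.05 -0.16] dist 35.3 rows 0.6
```

View pics/w15.png

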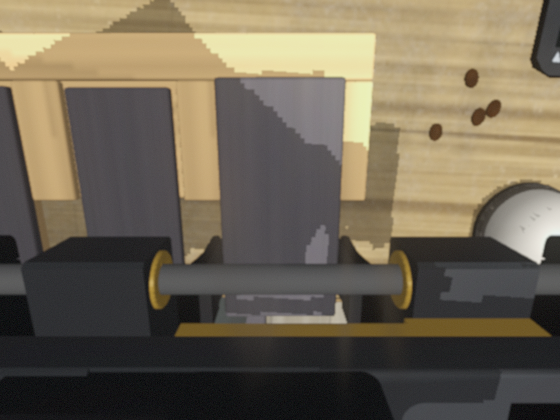

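jog_arm --motion '[0, 5, 0, 0, 0, -0.1, 0, 10, 0, 0, 0, -0.1, 0, 15, 0, 0, 0, -0.1, 0, 19, 0, 0, 0, -0.1, 0, 22, 0, 0, 0, -0.1, 0, 25, 0, 0, 0, -0.1, 0, 27, 0, 0, 0, -0.1, 0, 29, 0, 0, 0, -0.1, 0, 31, 0, 0, 0, -0.1, 0, 33, 0, 0, 0, -0.1, 0, 34.8, 0, 0, 0, -0.1, 0, 34.8, 0, 0, 0, -0.1, 0, 34.8, 0, 0, 0, -0.1]'

```text
time_s: 40.28
position: [0.4302, -0.2, 0.031]
tcp_rot: [[-0.999, 0.0, 0.048], [-0.048, -0.0, -0.999], [-0.0, -1.0, 0.0]]
force: [0.3, 0.3, -0.7]
opening: 0.617
```

```bash
python3 - <<'E'
from m import *; from plan import *
s=st();print(s['position'],s['opening'],s['force'])
cap('wrist','w16')
goal(bdp(SX-.0318,SY[2],.031),182.7)
E
```

```text
[ 0.43020968 -0.20003082  0.03102209] 0.6170405994747334 [ 0.30050646  0.31342114 -0.73182955]
t 40.33 shift [-0.1  0.1  0.2] turn [-0.03  0.03 -0.02] dist 0.2 rows 0.0
```

View pics/w16.png

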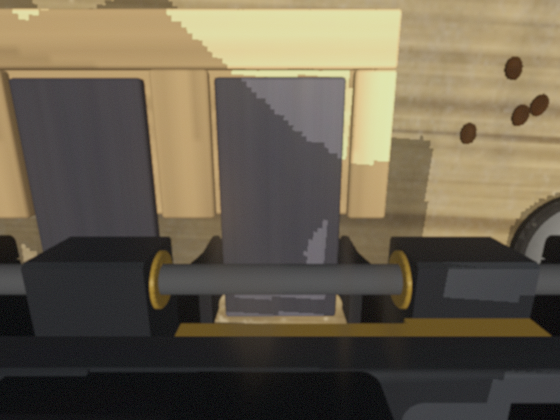

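jog_arm --motion '[0, 0.5, 0, 0, 0, 0, 0, 0.5, 0, 0, 0, 0, 0, 0.5, 0, 0, 0, 0]' --gripper 0.75

```text
time_s: 40.7
position: [0.4303, -0.2001, 0.0306]
tcp_rot: [[-0.999, 0.0, 0.048], [-0.048, -0.001, -0.999], [-0.0, -1.0, 0.001]]
force: [-0.3, -0.6, -0.5]
opening: 0.745
```

jog_arm --motion '[0, -5, 0, 0, 0, 0, 0, -15, 0, 0, 0, 0, 0, -35, 0, 0, 0, 0, 0, -70, 0, 0, 0, 0, 0, -120, 0, 0, 0, 0, -20, -170, -20, 0, 0, 0, -50, -220, -60, 0, 0, 0, -90, -250, -110, 0, 0, 0, -110, -250, -120, 0, 0, 0, -110, -250, -120, 0, 0, 0, -110, -250, -120, 0, 0, 0]'

```text
time_s: 42.08
position: [0.5332, -0.0747, 0.2803]
tcp_rot: [[-0.999, -0.001, 0.048], [-0.048, -0.0, -0.999], [0.001, -1.0, 0.0]]
force: [0.0, -0.1, 0.2]
opening: 0.752
```

```bash
python3 - <<'E'
from m import *; from plan import *
s=st();print(s['position'],s['force'])
for n,nm in (('wrist','w17'),('top','t17')):
    p,d,T,K=cap(n,nm)
    print(n)
    for r in tiles(p,d,T,K,(.36,.56,-.3,.05),.030,.022): print('board', np.array(r[0])@xb-SX*1000,np.array(r[0])@yb-np.array(SY)*1000)
p,d,T,K=load('t17')
cv2.imwrite('pics/t17z.png',cv2.resize(p[150:290,110:380,::-1],None,fx=2.9,fy=2.9,interpolation=cv2.INTER_CUBIC))
E
```

```text
[ 0.5331773  -0.07470285  0.28032359] [ 1.58252823e-04 -1.32069498e-01  2.22373985e-01]
wrist
tile px 2686 c [466.7 -30.8] size [86.4 53.3] ang 2.72 z 0.03
tile px 2656 c [ 470.1 -114.3] size [85.1 52.7] ang 2.73 z 0.03
tile px 2220 c [ 474.  -197.4] size [85.1 53.8] ang 2.73 z 0.0299
board 12.580200152737746 [ -0.44640377  83.55359623 167.55359623]
board 11.987175306870427 [-8.39712726e+01  2.87273750e-02  8.40287274e+01]
board 12.022652917045207 [-167.24872659  -83.24872659    0.75127341]
top
tile px 638 c [ 461.1 -197. ] size [107.5  53.9] ang 2.41 z 0.0283
board -0.9113701668630938 [-166.20153583  -82.20153583    1.79846417]
```

View pics/w17.png

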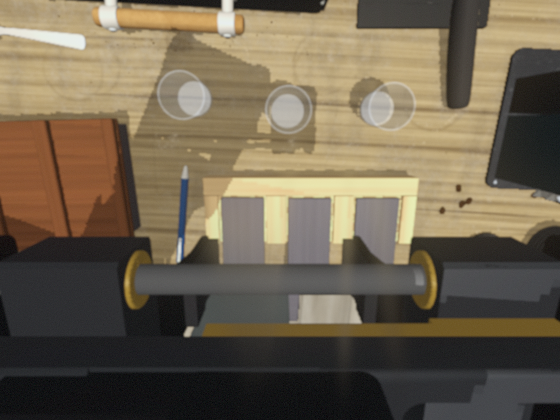

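View pics/t17z.png

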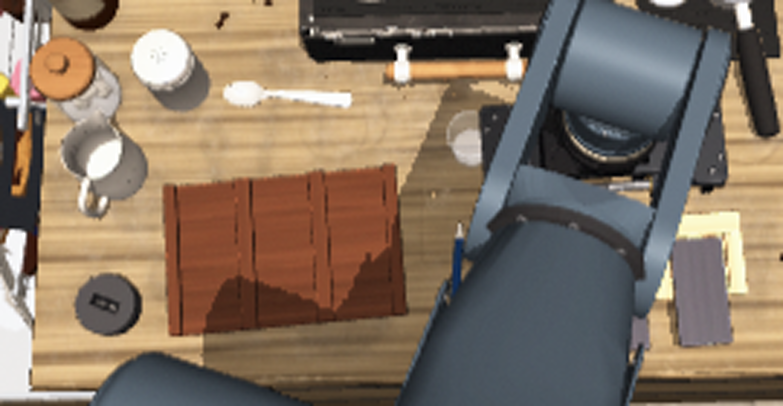

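```bash
python3 - <<'E'
from m import *
p,d,T,K=load('w17')
c=p[55:150,130:440]
cv2.imwrite('pics/w17z.png',cv2.resize(c[:,:,::-1],None,fx=2.5,fy=2.5,interpolation=cv2.INTER_CUBIC))
P=pts(d,T,K);X,Y,Z=P[...,0],P[...,1],P[...,2]
m=(X>.55)&(X<.72)&(Y>-.3)&(Y<.12)&(Z>.002)&(Z<.08)
n,l,s,cen=cv2.connectedComponentsWithStats(m.astype(np.uint8))
for i in range(1,n):
    if s[i,4]>30:
        v,u=np.nonzero(l==i); zz=np.median(Z[l==i]); print(s[i],cen[i],zz,P[l==i].mean(0), rectxy(P[l==i][:,:2]))
hsv=cv2.cvtColor(p,cv2.COLOR_RGB2HSV)
m2=((hsv[...,1]<60)&(hsv[...,2]>90)&(d>0)); m2[150:]=0; m2[:65]=0; m2[:,:150]=0; m2[:,430:]=0
n,l,s,cen=cv2.connectedComponentsWithStats(m2.astype(np.uint8))
for i in range(1,n):
    if s[i,4]>60: print('w',s[i],cen[i])
E
```

```text
[  92    0  154   39 3363] [169.52185549  19.03181683] 0.0606380651940151 [0.69473208 0.04248159 0.05993835] ((701.0161743164062, 43.82999038696289), (36.78699493408203, 149.2181396484375), 0.04399219900369644)
[ 356   15  130   94 3323] [445.89346976  50.84501956] 0.024475418854965736 [ 0.68669113 -0.25350976  0.021473  ] ((673.5887451171875, -226.68890380859375), (146.2257080078125, 93.0997085571289), 89.79456329345703)
[ 158   70   55   49 2088] [184.03975096  94.91427203] 0.027547910202189302 [0.62546515 0.03824469 0.03004708] ((626.9825439453125, 42.91019821166992), (69.76568603515625, 53.07964324951172), 86.44772338867188)
[ 359   82   57   49 2090] [388.19043062 106.13923445] 0.029471433167113342 [ 0.62430231 -0.19368832  0.03083044] ((623.1286010742188, -188.1438446044922), (49.03532409667969, 48.225772857666016), 86.21337127685547)
[ 266   85   46   48 1766] [288.49943375 108.53907135] 0.011392887975217064 [ 0.61644368 -0.08060264  0.02570703] ((615.0508422851562, -79.80953216552734), (48.248531341552734, 48.643531799316406), 66.6038589477539)
[103 118  29  44 951] [116.27760252 140.01366982] 0.05100279128936802 [0.57228959 0.11407511 0.04034108] ((573.2723388671875, 114.46904754638672), (46.804649353027344, 12.287023544311523), 2.5668416023254395)
w [ 157   69   55   51 2132] [182.94606004  95.07598499]
w [ 360   82   56   49 1296] [382.05787037 107.29012346]
w [ 264   84   49   50 1740] [287.25172414 108.50804598]
```

View pics/w17z.png

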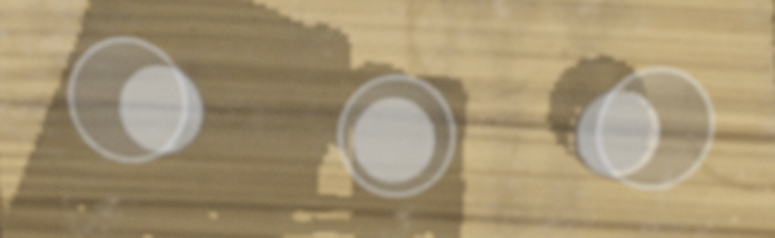

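```bash
cat >> m.py <<'E'
def glasses(p,d,T,K,box=(.56,.70,-.3,.12)):
    P=pts(d,T,K);X,Y,Z=P[...,0],P[...,1],P[...,2]
    m=(X>box[0])&(X<box[1])&(Y>box[2])&(Y<box[3])&(Z>.002)&(Z<.08)
    n,l,s,cen=cv2.connectedComponentsWithStats(m.astype(np.uint8))
    for i in range(1,n):
        if s[i,4]<800 or s[i,2]>120: continue
        Q=P[l==i]; r=Q[Q[:,2]>.055]
        c,rad=cv2.minEnclosingCircle((r[:,:2]*1000).astype(np.float32)) if len(r)>10 else ((0,0),0)
        lo=Q[Q[:,2]<.008]; 
        print('px',s[i,4],'rim n',len(r),'c',np.round(c,1),'r',round(rad,1),'zmax',Q[:,2].max().round(3),'| low n',len(lo),(lo[:,:2].mean(0)*1000).round(1) if len(lo) else '')
E
python3 - <<'E'
from m import *
p,d,T,K=load('w17'); glasses(p,d,T,K)
# by eye circles: foot centre & rim centre in zoom px
for n,(fx,fy),(rx,ry) in (('L',(160,110),(128,100)),('M',(394,140),(397,135)),('R',(620,133),(655,127))):
    for (a,b),z in (((fx,fy),.002),((rx,ry),.062)):
        print(n,z,(onz((a+.5)/2.5-.5+130,(b+.5)/2.5-.5+55,z,T,K)*1000).round(1))
E
```

```text
px 1875 rim n 0 c [0 0] r 0 zmax 0.035 | low n 10 [ 650.2 -267.4]
px 2088 rim n 390 c [624.3  32.8] r 24.8 zmax 0.064 | low n 478 [624.6  36. ]
px 2090 rim n 394 c [ 623.3 -188.2] r 24.7 zmax 0.065 | low n 446 [ 623.8 -191.7]
px 1766 rim n 306 c [615.  -79.8] r 24.5 zmax 0.064 | low n 574 [615.1 -79.8]
L 0.002 [[623.5  34.9   2. ]]
L 0.062 [[623.9  32.8  62. ]]
M 0.002 [[614.9 -79.9   2. ]]
M 0.062 [[615.2 -79.8  62. ]]
R 0.002 [[ 623.4 -190.5    2. ]]
R 0.062 [[ 623.6 -187.8   62. ]]
```

```bash
python3 - <<'E'
from plan import *
goal([.6242,.0330,.10],182.7); goal([.6242,.0330,.038],182.7)
p,d,T,K=load('w17')
P=pts(d,T,K); m=(P[...,0]>.66)&(abs(P[...,1])<.15); print('back stuff zmax',np.nanmax(P[m][:,2]), 'R back', np.nanmax(P[(P[...,0]>.64)&(P[...,1]<-.12)&(P[...,1]>-.3)][:,2]))
E
```

```text
t 42.17 shift [ -96.5  179.8 -103.9] turn [ 0.   -0.03  0.1 ] dist 229.0 rows 3.7
t 42.17 shift [ -96.6  241.8 -103.9] turn [ 0.   -0.03  0.1 ] dist 280.4 rows 4.5
back stuff zmax 0.06563160107585153 R back 0.06336587405790683
```

jog_arm --motion '[-30, 30, -30, 0, 0, 0, -60, 60, -60, 0, 0, 0, -96, 100, -104, 0, 0, 0, -97, 140, -104, 0, 0, 0, -97, 165, -104, 0, 0, 0, -97, 165, -104, 0, 0, 0, -97, 165, -104, 0, 0, 0]' --gripper 1

```text
time_s: 43.05
position: [0.6267, 0.0327, 0.1163]
tcp_rot: [[-0.999, 0.001, 0.046], [-0.046, -0.001, -0.999], [-0.001, -1.0, 0.001]]
force: [0.5, 0.5, 0.5]
opening: 1.0
```

```bash
python3 - <<'E'
from plan import *
goal([.6242,.0330,.038],182.7)
E
```

```text
t 43.05 shift [ 2.6 78.3 -0.5] turn [-0.04 -0.04 -0.08] dist 78.3 rows 1.3
```

jog_arm --motion '[2, 15, -0.5, 0, 0, 0, 2, 30, -0.5, 0, 0, 0, 2, 45, -0.5, 0, 0, 0, 2, 58, -0.5, 0, 0, 0, 2, 68, -0.5, 0, 0, 0, 2, 74, -0.5, 0, 0, 0, 2, 77.5, -0.5, 0, 0, 0, 2, 77.5, -0.5, 0, 0, 0]'

```text
time_s: 44.05
position: [0.6243, 0.034, 0.0379]
tcp_rot: [[-0.999, 0.0, 0.048], [-0.048, -0.0, -0.999], [-0.0, -1.0, 0.0]]
force: [-0.2, -0.0, 0.1]
opening: 1.0
```

jog_arm --motion '[0, 0, 0, 0, 0, 0, 0, 0, 0, 0, 0, 0, 0, 0, 0, 0, 0, 0, 0, 0, 0, 0, 0, 0, 0, 0, 0, 0, 0, 0, 0, 0, 0, 0, 0, 0, 0, 0, 0, 0, 0, 0]' --gripper 0

```text
time_s: 44.92
position: [0.6243, 0.0339, 0.038]
tcp_rot: [[-0.999, 0.0, 0.048], [-0.048, -0.001, -0.999], [-0.0, -1.0, 0.001]]
force: [0.2, -0.3, 0.8]
opening: 0.537
```

jog_arm --motion '[0, -5, 0, 0, 0, 0, 0, -15, 0, 0, 0, 0, 0, -30, 0, 0, 0, 0, 0, -50, 0, 0, 0, 0, 0, -70, 0, 0, 0, 0, 0, -80, 0, 0, 0, 0, 0, -80, 0, 0, 0, 0]'

```text
time_s: 45.8
position: [0.625, 0.034, 0.1194]
tcp_rot: [[-0.999, 0.003, 0.048], [-0.048, -0.001, -0.999], [-0.003, -1.0, 0.001]]
force: [-0.2, 0.1, -0.8]
opening: 0.544
```

```bash
python3 - <<'E'
from m import *; from plan import *
s=st();print(s['position'],s['opening'])
cap('wrist','w18')
goal(seat(0,.12),182.7); goal(seat(0,.070),182.7)
E
```

```text
[0.62496205 0.03399085 0.11944819] 0.5436227973691072
t 45.85 shift [173.   -1.7  56.8] turn [-0.03  0.04 -0.05] dist 182.1 rows 2.9
t 45.85 shift [173.1  48.3  56.8] turn [-0.03  0.04 -0.05] dist 188.5 rows 3.0
```

View pics/w18.png

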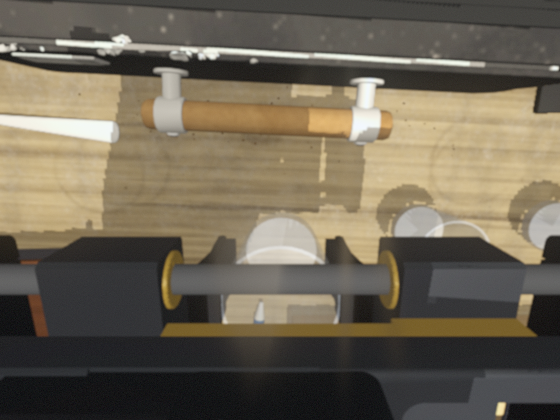

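jog_arm --motion '[40, -5, 15, 0, 0, 0, 90, -5, 30, 0, 0, 0, 140, -5, 45, 0, 0, 0, 172, -2, 57, 0, 0, 0, 173, 10, 57, 0, 0, 0, 173, 20, 57, 0, 0, 0, 173, 20, 57, 0, 0, 0, 173, 20, 57, 0, 0, 0]'

```text
time_s: 46.85
position: [0.4551, -0.031, 0.0976]
tcp_rot: [[-0.999, 0.001, 0.049], [-0.049, -0.001, -0.999], [-0.001, -1.0, 0.001]]
force: [0.7, 0.2, -0.6]
opening: 0.544
```

```bash
python3 - <<'E'
from m import *; from plan import *
s=st();print(s['position'],s['opening'])
cap('wrist','w19')
goal(seat(0,.0690),182.7)
p,d,T,K=cap('top','t19')
cv2.imwrite('pics/t19z.png',cv2.resize(p[150:290,110:380,::-1],None,fx=2.9,fy=2.9,interpolation=cv2.INTER_CUBIC))
E
```

```text
[ 0.45511095 -0.03099407  0.09763218] 0.5436384304263574
t 46.9 shift [ 0.9 28.8 -0.1] turn [-0.04  0.08 -0.05] dist 28.9 rows 0.5
```

View pics/w19.png

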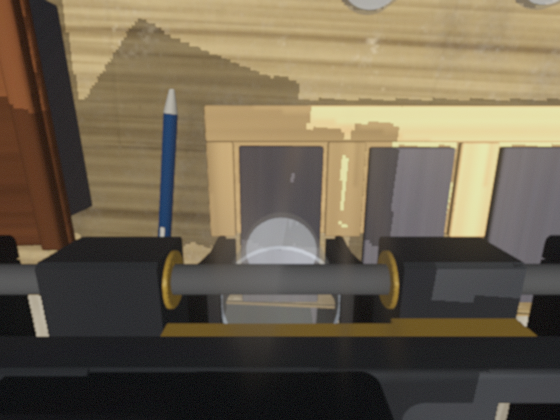

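View pics/t19z.png

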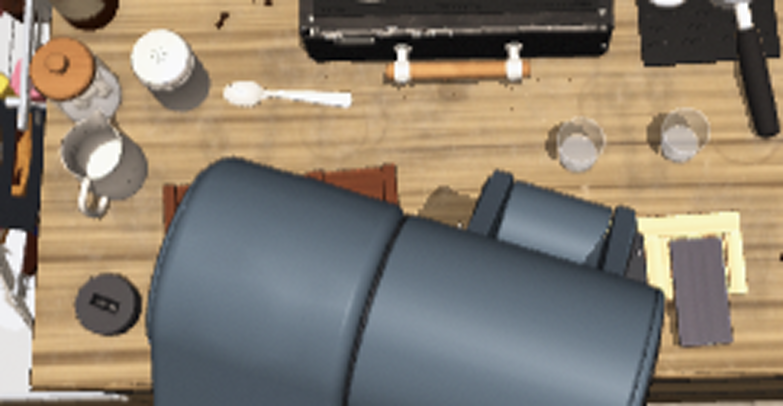

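jog_arm --motion '[0.5, 8, 0, 0, 0, 0, 0.5, 15, 0, 0, 0, 0, 0.5, 20, 0, 0, 0, 0, 0.5, 24, 0, 0, 0, 0, 0.5, 26, 0, 0, 0, 0, 0.5, 28, 0, 0, 0, 0, 0.5, 29, 0, 0, 0, 0, 0.5, 29, 0, 0, 0, 0, 0.5, 29, 0, 0, 0, 0]'

```text
time_s: 48.08
position: [0.4537, -0.0312, 0.069]
tcp_rot: [[-0.999, 0.0, 0.048], [-0.048, -0.001, -0.999], [-0.0, -1.0, 0.001]]
force: [-0.2, -0.2, 0.1]
opening: 0.54
```

jog_arm --motion '[0, 0.5, 0, 0, 0, 0, 0, 1, 0, 0, 0, 0, 0, 1, 0, 0, 0, 0]'

```text
time_s: 48.45
position: [0.4537, -0.0312, 0.068]
tcp_rot: [[-0.999, 0.0, 0.048], [-0.048, -0.001, -0.999], [-0.0, -1.0, 0.001]]
force: [0.1, -0.3, 0.0]
opening: 0.542
```

jog_arm --motion '[0, 0, 0, 0, 0, 0, 0, 0, 0, 0, 0, 0, 0, 0, 0, 0, 0, 0, 0, 0, 0, 0, 0, 0]' --gripper 0.78

```text
time_s: 48.95
position: [0.4537, -0.0312, 0.068]
tcp_rot: [[-0.999, 0.0, 0.048], [-0.048, -0.0, -0.999], [-0.0, -1.0, 0.0]]
force: [0.3, -0.1, 0.0]
opening: 0.768
```

jog_arm --motion '[0, -5, 0, 0, 0, 0, 0, -15, 0, 0, 0, 0, 0, -30, 0, 0, 0, 0, 0, -60, 0, 0, 0, 0, 0, -90, 0, 0, 0, 0, -50, -120, 25, 0, 0, 0, -100, -140, 40, 0, 0, 0, -100, -140, 50, 0, 0, 0, -100, -140, 50, 0, 0, 0]'

```text
time_s: 50.08
position: [0.5548, -0.0764, 0.2079]
tcp_rot: [[-0.999, -0.001, 0.047], [-0.047, 0.0, -0.999], [0.001, -1.0, -0.0]]
force: [-1.3, -0.0, -0.3]
opening: 0.783
```

```bash
python3 - <<'E'
from m import *; from plan import *
s=st();print(s['position'],s['opening'])
p,d,T,K=cap('wrist','w20'); glasses(p,d,T,K)
P=pts(d,T,K); 
m=(P[...,0]>.42)&(P[...,0]<.49)&(P[...,1]>-.065)&(P[...,1]<.005)&(P[...,2]>.085)&(P[...,2]<.1); Q=P[m]; print(m.sum(), cv2.minEnclosingCircle((Q[:,:2]*1000).astype(np.float32)) if m.sum()>5 else '', seat(0), Q[:,2].max() if m.sum() else '')
goal([.6152,-.0800,.10],182.7)
E
```

```text
[ 0.55476926 -0.07642457  0.20793117] 0.7833812258401707
px 2783 rim n 0 c [0 0] r 0 zmax 0.035 | low n 5 [ 634.6 -271. ]
px 3236 rim n 648 c [ 622.6 -188.3] r 24.9 zmax 0.064 | low n 547 [ 623.2 -192.6]
px 2627 rim n 482 c [614.9 -79.8] r 24.5 zmax 0.064 | low n 805 [615.4 -79.6]
px 1277 rim n 56 c [578.5 115.4] r 18.1 zmax 0.056 | low n 92 [575.5 117.7]
247 ((453.9381103515625, -32.01189422607422), 24.552675247192383) [ 0.45416167 -0.0309404   0.024     ] 0.09327144236097223
t 50.12 shift [-61.3 107.2   7.2] turn [0.05 0.   0.17] dist 123.8 rows 2.0
```

View pics/w20.png

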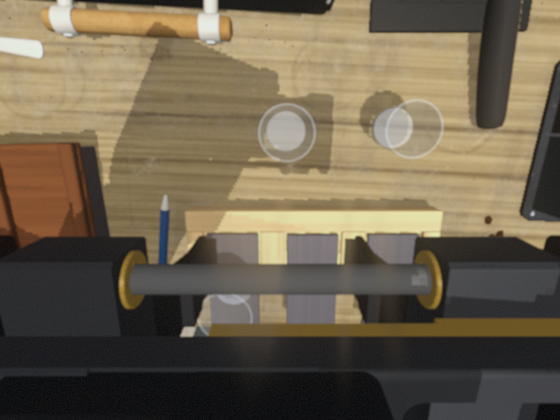

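Glass 1 stands at seat 1 (rim centre ≈ (453.9, −32.0), rim at 93 mm). Next: the middle glass.

jog_arm --motion '[-30, 25, 3, 0, 0, 0, -61, 60, 7, 0, 0, 0, -61, 90, 7, 0, 0, 0, -61, 108, 7, 0, 0, 0, -61, 125, 7, 0, 0, 0, -61, 140, 7, 0, 0, 0, -61, 155, 7, 0, 0, 0, -61, 164, 7, 0, 0, 0, -60.5, 169, 7, 0, 0, 0, -60.5, 169, 7, 0, 0, 0, -60.5, 169, 7, 0, 0, 0]' --gripper 1

```text
time_s: 51.5
position: [0.6171, -0.0806, 0.0395]
tcp_rot: [[-0.999, 0.001, 0.048], [-0.048, -0.001, -0.999], [-0.001, -1.0, 0.001]]
force: [0.1, -0.2, 0.5]
opening: 0.999
```

jog_arm --motion '[0, 0, 0, 0, 0, 0, 0, 0, 0, 0, 0, 0, 0, 0, 0, 0, 0, 0, 0, 0, 0, 0, 0, 0, 0, 0, 0, 0, 0, 0, 0, 0, 0, 0, 0, 0, 0, 0, 0, 0, 0, 0]' --gripper 0

```text
time_s: 52.38
position: [0.6167, -0.0804, 0.039]
tcp_rot: [[-0.999, 0.0, 0.048], [-0.048, -0.0, -0.999], [-0.0, -1.0, 0.0]]
force: [0.1, 1.1, 1.3]
opening: 0.543
```

jog_arm --motion '[0, -5, 0, 0, 0, 0, 0, -15, 0, 0, 0, 0, 0, -30, 0, 0, 0, 0, 0, -50, 0, 0, 0, 0, 0, -70, 0, 0, 0, 0, 0, -90, 0, 0, 0, 0, 0, -90, 0, 0, 0, 0]'

```text
time_s: 53.25
position: [0.6182, -0.0809, 0.1317]
tcp_rot: [[-0.999, 0.005, 0.048], [-0.048, -0.002, -0.999], [-0.005, -1.0, 0.002]]
force: [-0.4, 0.1, -1.3]
opening: 0.541
```

```bash
python3 - <<'E'
from m import *; from plan import *
s=st();print(s['position'],s['opening'])
cap('wrist','w21')
goal(seat(1,.11),182.7)
E
```

```text
[ 0.61824022 -0.08092619  0.13173417] 0.5405039117768328
t 53.3 shift [160.7  20.   26.6] turn [-0.08  0.04 -0.16] dist 164.1 rows 2.6
```

View pics/w21.png

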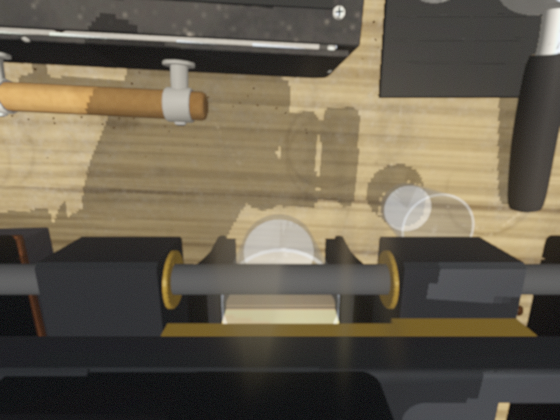

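jog_arm --motion '[20, -5, 27, 0, 0, 0, 60, 0, 27, 0, 0, 0, 110, 5, 27, 0, 0, 0, 150, 10, 26.6, 0, 0, 0, 159, 22, 26.6, 0, 0, 0, 159, 34, 26.6, 0, 0, -0.2, 159, 34, 26.6, 0, 0, -0.2, 159, 34, 26.6, 0, 0, -0.2]'

```text
time_s: 54.3
position: [0.4601, -0.1148, 0.0948]
tcp_rot: [[-0.999, -0.003, 0.048], [-0.048, -0.001, -0.999], [0.003, -1.0, 0.001]]
force: [0.2, 0.1, -1.1]
opening: 0.544
```

```bash
python3 - <<'E'
from m import *; from plan import *
s=st();print(s['position'],s['opening'])
cap('wrist','w22')
goal(seat(1,.0690)+[.0015,0,0],182.7)
E
```

```text
[ 0.46009378 -0.11481338  0.09483026] 0.5437559049952279
t 54.35 shift [ 0.4 26.   0. ] turn [-0.06  0.06  0.14] dist 26.0 rows 0.4
```

View pics/w22.png

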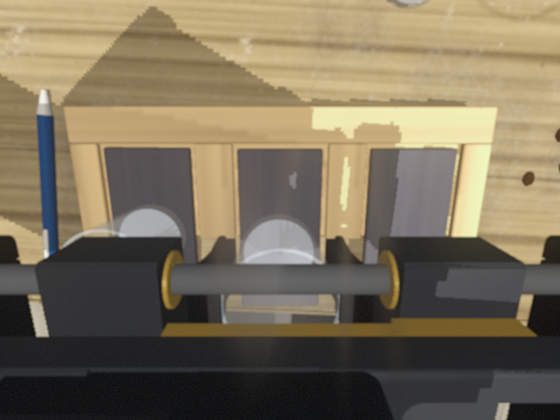

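jog_arm --motion '[0, 7, 0, 0, 0, 0.1, 0, 13, 0, 0, 0, 0.1, 0, 18, 0, 0, 0, 0.1, 0, 21, 0, 0, 0, 0.1, 0, 23, 0, 0, 0, 0.1, 0, 25, 0, 0, 0, 0.1, 0, 26, 0, 0, 0, 0.1, 0, 26, 0, 0, 0, 0.1, 0, 26, 0, 0, 0, 0.1]'

```text
time_s: 55.48
position: [0.4591, -0.1147, 0.0691]
tcp_rot: [[-0.999, -0.001, 0.048], [-0.048, -0.001, -0.999], [0.001, -1.0, 0.001]]
force: [0.7, -0.2, -0.7]
opening: 0.538
```

jog_arm --motion '[0, 0, 0, 0, 0, 0, 0, 0, 0, 0, 0, 0, 0, 0, 0, 0, 0, 0, 0, 0, 0, 0, 0, 0]' --gripper 0.78

```text
time_s: 55.98
position: [0.4591, -0.1147, 0.069]
tcp_rot: [[-0.999, -0.001, 0.048], [-0.048, -0.001, -0.999], [0.001, -1.0, 0.0]]
force: [0.6, -0.1, -0.0]
opening: 0.771
```

jog_arm --motion '[0, -5, 0, 0, 0, 0, 0, -15, 0, 0, 0, 0, 0, -30, 0, 0, 0, 0, 0, -60, 0, 0, 0, 0, 0, -90, 0, 0, 0, 0, -50, -120, 25, 0, 0, 0, -100, -140, 50, 0, 0, 0, -100, -140, 60, 0, 0, 0, -100, -140, 60, 0, 0, 0]'

```text
time_s: 57.1
position: [0.561, -0.1697, 0.2087]
tcp_rot: [[-0.999, -0.003, 0.047], [-0.047, 0.0, -0.999], [0.003, -1.0, -0.0]]
force: [-0.3, -0.0, -0.1]
opening: 0.781
```

```bash
cat >> m.py <<'E'
def rims(d,T,K,seats):
    P=pts(d,T,K)
    for s in seats:
        m=(np.hypot(P[...,0]-s[0],P[...,1]-s[1])<.04)&(P[...,2]>.086)&(P[...,2]<.1); Q=P[m]
        if m.sum()>20:
            c,r=cv2.minEnclosingCircle((Q[:,:2]*1000).astype(np.float32)); print('rim',np.round(c,1),'r',round(r,1),'off',(np.array(c)-s[:2]*1000).round(1),'zmed',np.median(Q[:,2]).round(4),m.sum())
        else: print('no rim',m.sum())
E
python3 - <<'E'
from m import *; from plan import *
s=st();print(s['position'],s['opening'])
p,d,T,K=cap('wrist','w23'); glasses(p,d,T,K); rims(d,T,K,[seat(0),seat(1)])
goal([.6232,-.1884,.10],182.7)
E
```

```text
[ 0.56096831 -0.16973725  0.20874092] 0.7806190406306321
px 2476 rim n 0 c [0 0] r 0 zmax 0.036 | low n 0 
px 2630 rim n 477 c [ 623.2 -188.4] r 24.5 zmax 0.064 | low n 830 [ 623.8 -188.8]
no rim 0
rim [ 458.1 -113.3] r 25.0 off [-0.   1.6] zmed 0.0904 210
t 57.15 shift [-62.6 107.9  22.6] turn [0.08 0.   0.26] dist 126.8 rows 2.0
```

View pics/w23.png

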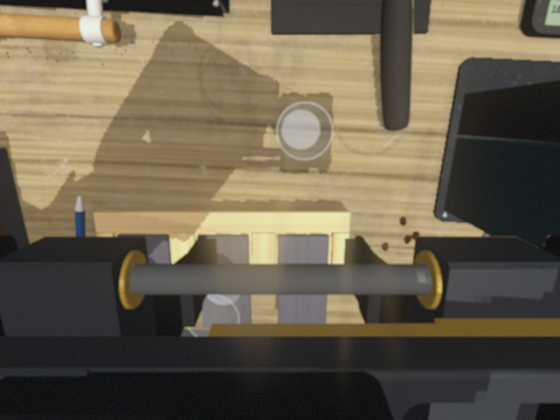

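```bash
python3 - <<'E'
from m import *
p,d,T,K=load('w23'); P=pts(d,T,K)
for u,v in ((398,125),(390,127),(385,115),(397,115),(397,60),(408,110)): print(u,v,P[v,u].round(3))
E
```

```text
398 125 [ 0.631 -0.281  0.023]
390 127 [ 0.629 -0.274  0.021]
385 115 [ 0.64  -0.268  0.019]
397 115 [ 0.641 -0.278  0.024]
397 60 [ 0.688 -0.269  0.031]
408 110 [ 0.646 -0.288  0.024]
```

jog_arm --motion '[-30, 25, 10, 0, 0, 0, -62, 60, 22.5, 0, 0, 0, -62, 90, 22.5, 0, 0, 0, -62, 108, 22.5, 0, 0, 0, -62, 125, 22.5, 0, 0, 0, -62, 140, 22.5, 0, 0, 0, -62, 155, 22.5, 0, 0, 0, -61, 164, 22.5, 0, 0, 0, -61, 169.5, 22.5, 0, 0, 0, -61, 169.5, 22.5, 0, 0, 0, -61, 169.5, 22.5, 0, 0, 0]' --gripper 1

```text
time_s: 58.52
position: [0.6242, -0.1896, 0.0398]
tcp_rot: [[-0.999, -0.0, 0.048], [-0.048, -0.001, -0.999], [0.001, -1.0, 0.001]]
force: [0.2, -0.6, -0.8]
opening: 1.001
```

jog_arm --motion '[0, 0, 0, 0, 0, 0, 0, 0, 0, 0, 0, 0, 0, 0, 0, 0, 0, 0, 0, 0, 0, 0, 0, 0, 0, 0, 0, 0, 0, 0, 0, 0, 0, 0, 0, 0, 0, 0, 0, 0, 0, 0]' --gripper 0

```text
time_s: 59.4
position: [0.6238, -0.1893, 0.0393]
tcp_rot: [[-0.999, -0.002, 0.048], [-0.048, -0.0, -0.999], [0.002, -1.0, 0.0]]
force: [0.5, 0.6, 0.4]
opening: 0.541
```

jog_arm --motion '[0, -5, 0, 0, 0, 0, 0, -15, 0, 0, 0, 0, 0, -30, 0, 0, 0, 0, 0, -50, 0, 0, 0, 0, 0, -70, 0, 0, 0, 0, 0, -90, 0, 0, 0, 0, 0, -90, 0, 0, 0, 0]'

```text
time_s: 60.28
position: [0.6255, -0.1901, 0.1324]
tcp_rot: [[-0.999, 0.004, 0.048], [-0.048, -0.003, -0.999], [-0.003, -1.0, 0.003]]
force: [0.1, 0.4, 0.3]
opening: 0.535
```

```bash
python3 - <<'E'
from m import *; from plan import *
s=st();print(s['position'],s['opening'])
goal(seat(2,.11)+[.001,0,0],182.7)
E
```

```text
[ 0.62547565 -0.19008284  0.13235574] 0.5345707044298739
t 60.27 shift [162.7  21.8   0.8] turn [-0.19  0.03 -0.2 ] dist 164.2 rows 2.6
```

jog_arm --motion '[20, -5, 1, 0, 0, 0, 60, 0, 1, 0, 0, 0, 110, 5, 1, 0, 0, 0, 150, 10, 0.8, 0, 0, 0, 162, 22, 0.8, 0, 0, 0, 162, 35, 0.8, -0.1, 0, -0.1, 162, 35, 0.8, -0.1, 0, -0.1, 162, 35, 0.8, -0.1, 0, -0.1]'

```text
time_s: 61.28
position: [0.4631, -0.1981, 0.0944]
tcp_rot: [[-0.999, -0.003, 0.048], [-0.048, 0.001, -0.999], [0.002, -1.0, -0.001]]
force: [0.1, -0.4, 0.2]
opening: 0.537
```

```bash
python3 - <<'E'
from m import *; from plan import *
s=st();print(s['position'],s['opening'])
cap('wrist','w24')
goal(seat(2,.0693)+[.0006,-.0005,0],182.7)
E
```

```text
[ 0.46312645 -0.19814143  0.09444265] 0.5374239053288661
t 61.33 shift [ 0.4 25.3  1.1] turn [0.03 0.07 0.13] dist 25.4 rows 0.4
```

View pics/w24.png

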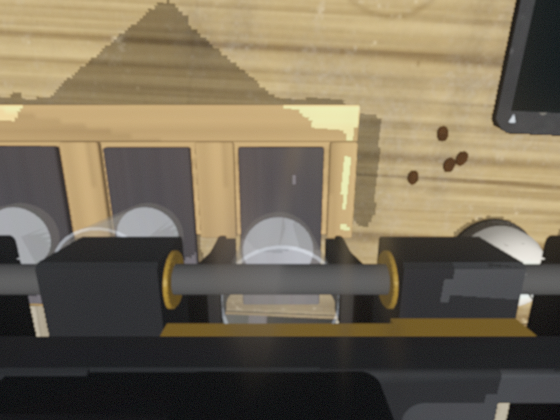

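jog_arm --motion '[0, 7, 1, 0, 0, 0.1, 0, 13, 1, 0, 0, 0.1, 0, 18, 1, 0, 0, 0.1, 0, 21, 1, 0, 0, 0.1, 0, 23, 1, 0, 0, 0.1, 0, 24.5, 1, 0, 0, 0.1, 0, 25, 1, 0, 0, 0.1, 0, 25, 1, 0, 0, 0.1, 0, 25, 1, 0, 0, 0.1]'

```text
time_s: 62.45
position: [0.4621, -0.1989, 0.0696]
tcp_rot: [[-0.999, -0.001, 0.048], [-0.048, 0.001, -0.999], [0.001, -1.0, -0.001]]
force: [0.1, 0.3, -0.7]
opening: 0.538
```

jog_arm --motion '[0, 0, 0, 0, 0, 0, 0, 0, 0, 0, 0, 0, 0, 0, 0, 0, 0, 0, 0, 0, 0, 0, 0, 0]' --gripper 0.78

```text
time_s: 62.95
position: [0.4621, -0.1989, 0.0696]
tcp_rot: [[-0.999, -0.002, 0.048], [-0.048, 0.001, -0.999], [0.001, -1.0, -0.001]]
force: [-0.3, -1.0, -0.4]
opening: 0.771
```

jog_arm --motion '[0, -5, 0, 0, 0, 0, 0, -15, 0, 0, 0, 0, 0, -30, 0, 0, 0, 0, 0, -60, 0, 0, 0, 0, 0, -110, 0, 0, 0, 0, 0, -170, 0, 0, 0, 0, 0, -200, 0, 0, 0, 0, 0, -200, 20, 0, 0, 0, 0, -200, 20, 0, 0, 0, 0, -200, 20, 0, 0, 0]'

```text
time_s: 64.2
position: [0.4623, -0.2186, 0.268]
tcp_rot: [[-0.999, -0.005, 0.047], [-0.047, 0.004, -0.999], [0.004, -1.0, -0.004]]
force: [-0.2, -1.0, -0.0]
opening: 0.777
```

```bash
python3 - <<'E'
from m import *; from plan import *
s=st();print(s['position'],s['opening'])
p,d,T,K=cap('wrist','w25'); rims(d,T,K,[seat(i) for i in range(3)])
P=pts(d,T,K)
m=(P[...,0]>.36)&(P[...,0]<.5)&(P[...,1]<-.3)&(P[...,1]>-.4)&(P[...,2]>.015)&(P[...,2]<.07)
Q=P[m]; print('bell',m.sum(),cv2.minEnclosingCircle((Q[:,:2]*1000).astype(np.float32)),'top',Q[:,2].max(),Q[Q[:,2]>.051].mean(0),(Q[:,2]>.051).sum())
E
```

```text
[ 0.4622812  -0.21861727  0.26796549] 0.7769406874244806
rim [453.3 -32.3] r 25.0 off [-0.8 -1.4] zmed 0.0908 553
rim [ 457.7 -114.1] r 24.9 off [-0.4  0.8] zmed 0.0913 417
rim [ 461.5 -197.8] r 24.6 off [-0.6  0.9] zmed 0.0915 345
bell 1722 ((438.77447509765625, -358.2101135253906), 28.882497787475586) top 0.057717680338520705 [ 0.43927615 -0.35815496  0.05564749] 86
```

View pics/w25.png

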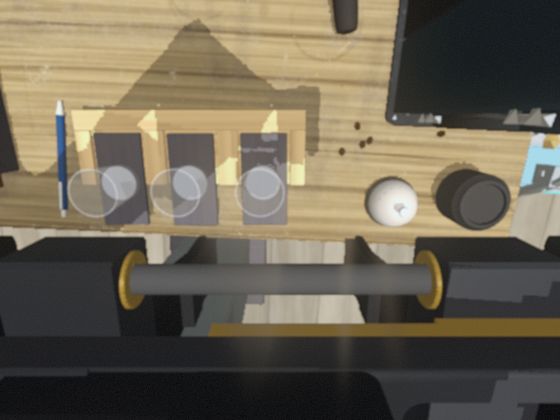

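```bash
python3 - <<'E'
from m import *; from plan import *
z=np.load('pics/top0b.npz');Pt=pts(z['d'],z['T'],z['K'])
p,d,T,K=load('w25');Pw=pts(d,T,K); Pw[235:]=np.nan
p,d,T,K=cap('side','s25');Ps=pts(d,T,K)
for n,P in (('top',Pt),('wrist',Pw),('side',Ps)):
    Q=P.reshape(-1,3);Q=Q[np.isfinite(Q[:,0])]
    for z0,z1 in ((.01,.05),(.05,.1),(.1,.15),(.15,.25),(.25,.45)):
        m=(Q[:,0]>.38)&(Q[:,0]<.7)&(Q[:,1]<-.33)&(Q[:,1]>-.6)&(Q[:,2]>z0)&(Q[:,2]<z1)&(np.hypot(Q[:,0]-.439,Q[:,1]+.358)>.04)
        if m.sum()>5: q=Q[m]; print(n,z0,m.sum(),'x',np.percentile(q[:,0],[1,50]).round(3),'y',np.percentile(q[:,1],[1,99]).round(3))
    m=(np.hypot(Q[:,0]-.44,Q[:,1]+.44)<.04)&(Q[:,2]>.01); 
    if m.sum(): print('canister z',Q[m][:,2].max(), Q[m].mean(0))
E
```

```text
top 0.01 935 x [0.419 0.474] y [-0.535 -0.338]
top 0.05 428 x [0.436 0.546] y [-0.536 -0.342]
top 0.1 490 x [0.518 0.546] y [-0.582 -0.343]
top 0.15 1001 x [0.523 0.549] y [-0.499 -0.343]
top 0.25 5937 x [0.531 0.585] y [-0.495 -0.344]
canister z 0.05231040981785373 [ 0.44673176 -0.44244166  0.04133978]
wrist 0.01 5995 x [0.422 0.474] y [-0.534 -0.339]
wrist 0.05 3068 x [0.443 0.582] y [-0.48  -0.345]
wrist 0.1 4300 x [0.534 0.575] y [-0.401 -0.345]
wrist 0.15 11674 x [0.534 0.57 ] y [-0.372 -0.345]
canister z 0.0516354851606281 [ 0.45096829 -0.44087914  0.04220869]
side 0.01 2372 x [0.418 0.545] y [-0.596 -0.35 ]
side 0.05 1177 x [0.429 0.55 ] y [-0.537 -0.351]
side 0.1 1162 x [0.521 0.546] y [-0.587 -0.349]
side 0.15 3002 x [0.529 0.563] y [-0.54 -0.35]
side 0.25 7779 x [0.531 0.562] y [-0.507 -0.352]
canister z 0.05529073413364938 [ 0.44000552 -0.45294676  0.04148762]
```

View pics/s25.png

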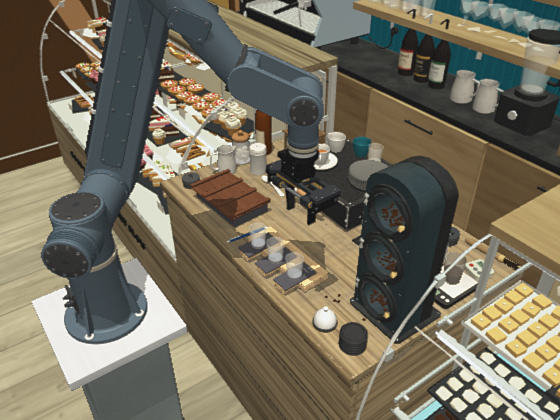

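```bash
python3 - <<'E'
from m import *; from plan import *
goal([.43,-.15,.26],272.7)
print(np.round(st()['joint_positions'],1))
E
```

```text
t 64.3 shift [ 29.2   8.4 -69.9] turn [ 3.600e-01 -8.998e+01  2.000e-02] dist 76.2 rows 8.4
[-37.8  19.9  96.4   0.   64.1  49.5]
```

jog_arm --motion '[29, 8, -70, 0, -10, 0, 29, 8, -70, 0, -20, 0, 29, 8, -70, 0, -30, 0, 29, 8, -70, 0, -40, 0, 29, 8, -70, 0, -50, 0, 29, 8, -70, 0, -60, 0, 29, 8, -70, 0, -70, 0, 29, 8, -70, 0, -80, 0, 29, 8, -70, 0, -90, 0, 29, 8, -70, 0, -90, 0]' --gripper 0

```text
time_s: 65.55
position: [0.4306, -0.1501, 0.2609]
tcp_rot: [[0.046, -0.003, 0.999], [-0.999, 0.002, 0.046], [-0.003, -1.0, -0.003]]
force: [0.2, 0.9, -0.2]
opening: 0.005
```

```bash
python3 - <<'E'
from m import *; from plan import *
goal([.43,-.15,.26],350)
print(np.round(st()['joint_positions'],1))
E
```

```text
t 65.55 shift [-0.1  0.9 -0.6] turn [ 5.000e-02 -7.737e+01 -2.400e-01] dist 1.1 rows 7.2
[-33.3  16.  104.1   0.   60.1 -35.9]
```

jog_arm --motion '[0, 0, 0, 0, -10, 0, 0, 0, 0, 0, -20, 0, 0, 0, 0, 0, -30, 0, 0, 0, 0, 0, -40, 0, 0, 0, 0, 0, -50, 0, 0, 0, 0, 0, -60, 0, 0, 0, 0, 0, -70, 0, 0, 0, 0, 0, -77, 0, 0, 0, 0, 0, -77, 0, 0, 0, 0, 0, -77, 0]'

```text
time_s: 66.8
position: [0.4309, -0.1504, 0.2614]
tcp_rot: [[0.983, -0.002, 0.181], [-0.181, 0.002, 0.983], [-0.002, -1.0, 0.001]]
force: [1.0, -0.3, -0.3]
opening: 0.008
```

```bash
python3 - <<'E'
from m import *; from plan import *
goal([.4385,-.3575,.16],350);goal([.4385,-.3575,.095],350)
print(np.round(st()['joint_positions'],1))
p,d,T,K=cap('wrist','w26')
E
```

```text
t 66.8 shift [  45.2  101.1 -202.5] turn [-0.07 -0.43 -0.13] dist 230.8 rows 3.7
t 66.8 shift [  45.4  166.1 -202.5] turn [-0.07 -0.43 -0.13] dist 265.8 rows 4.3
[ -33.3   15.9  104.1    0.    60.1 -112.9]
```

View pics/w26.png

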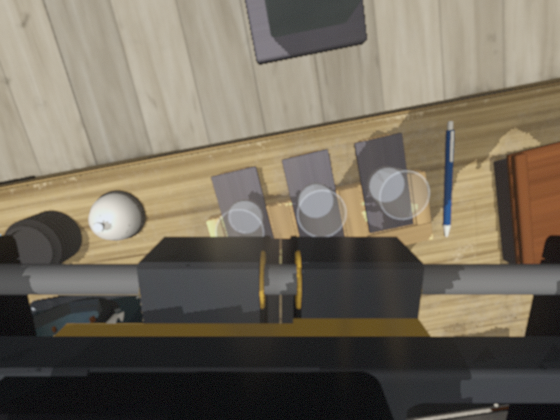

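```bash
python3 - <<'E'
from m import *; from plan import *
p,d,T,K=load('w26'); P=pts(d,T,K)
m=(P[...,0]>.36)&(P[...,0]<.5)&(P[...,1]<-.3)&(P[...,1]>-.4)&(P[...,2]>.015)&(P[...,2]<.07)
Q=P[m]; print('bell',m.sum(),cv2.minEnclosingCircle((Q[:,:2]*1000).astype(np.float32)),'top',Q[:,2].max(),Q[Q[:,2]>.052].mean(0))
rims(d,T,K,[seat(i) for i in range(3)])
for r in tiles(p,d,T,K,(.36,.56,-.3,.05),.030,.024): pass
E
```

```text
bell 1793 ((437.44244384765625, -357.05023193359375), 28.79399871826172) top 0.05706741871351928 [ 0.43767174 -0.35702216  0.05539801]
rim [453.3 -31.4] r 25.1 off [-0.9 -0.4] zmed 0.0911 467
rim [ 457.  -113.3] r 24.7 off [-1.1  1.5] zmed 0.0912 359
rim [ 459.2 -196.9] r 24.2 off [-2.9  1.9] zmed 0.0915 169
tile px 2698 c [454.2 -31.4] size [110.5  54.3] ang 2.29 z 0.03
tile px 1891 c [ 450.8 -114.8] size [97.3 54. ] ang 2.32 z 0.03
tile px 1847 c [ 451.3 -198.2] size [89.5 54. ] ang 2.7 z 0.03
tile px 218 c [465.3 -16.3] size [20.1 42.3] ang 51.28 z 0.0435
tile px 177 c [ 470.8 -109.3] size [24.8 42.3] ang 15.54 z 0.044
tile px 153 c [ 475.7 -205.5] size [42.4 21.7] ang 60.67 z 0.0441
```

jog_arm --motion '[10, 0, -50, 0, 0, 0, 20, 5, -100, 0, 0, 0, 32, 20, -150, 0, -0.2, 0, 45, 50, -202, 0, -0.4, 0, 45, 90, -202, 0, -0.4, -0.1, 45, 120, -202, 0, -0.4, -0.1, 45, 145, -202, 0, -0.4, -0.1, 45, 160, -202, 0, -0.4, -0.1, 45, 165, -202, 0, -0.4, -0.1, 45, 165, -202, 0, -0.4, -0.1, 45, 165, -202, 0, -0.4, -0.1]'

```text
time_s: 68.22
position: [0.4396, -0.3576, 0.0973]
tcp_rot: [[0.985, 0.001, 0.171], [-0.171, -0.001, 0.985], [0.002, -1.0, -0.0]]
force: [0.3, -0.6, 0.5]
opening: 0.005
```

```bash
python3 - <<'E'
from m import *; from plan import *
goal([.4384,-.3576,.0748],350)
print(np.round(st()['joint_positions'],1),st()['force'],st()['position'])
p,d,T,K=cap('wrist','w27'); rims(d,T,K,[seat(i) for i in range(3)])
tiles(p,d,T,K,(.36,.56,-.3,.05),.030,.024)
E
```

```text
t 68.22 shift [-1.2 22.5 -0.2] turn [0.03 0.13 0.09] dist 22.6 rows 0.4
[-5.040e+01  3.780e+01  9.740e+01  1.000e-01  4.470e+01 -1.306e+02] [ 0.3005085  -0.62485998  0.52264271] [ 0.43955821 -0.35761071  0.09734128]
no rim 0
no rim 0
no rim 0
tile px 7145 c [ 450.2 -201.8] size [87.5 53.8] ang 2.61 z 0.0301
```

View pics/w27.png

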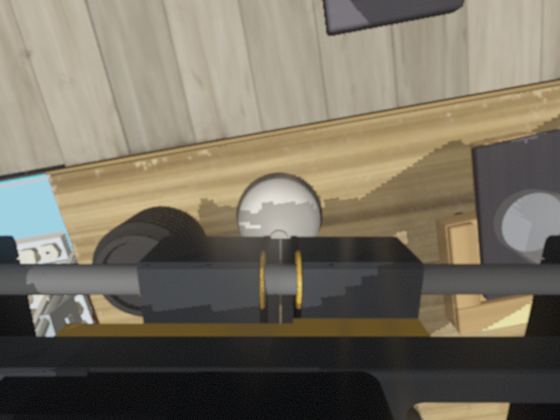

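jog_arm --motion '[-1, 7, 0, 0, 0, 0, -1, 13, 0, 0, 0, 0, -1, 17, 0, 0, 0, 0, -1, 19, 0, 0, 0, 0, -1, 20.5, 0, 0, 0, 0, -1, 21.5, 0, 0, 0, 0, -1, 22.5, 0, 0, 0, 0, -1, 22.5, 0, 0, 0, 0, -1, 22.5, 0, 0, 0, 0]'

```text
time_s: 69.4
position: [0.4378, -0.3567, 0.0749]
tcp_rot: [[0.985, -0.0, 0.171], [-0.171, 0.001, 0.985], [-0.0, -1.0, 0.001]]
force: [-1.5, 0.8, 8.0]
opening: 0.005
```

jog_arm --motion '[0, 0.5, 0, 0, 0, 0, 0, 0.8, 0, 0, 0, 0, 0, 0.8, 0, 0, 0, 0, 0, 0.8, 0, 0, 0, 0]'

```text
time_s: 69.9
position: [0.4379, -0.3567, 0.0748]
tcp_rot: [[0.985, 0.0, 0.171], [-0.171, 0.001, 0.985], [-0.0, -1.0, 0.001]]
force: [-2.3, 2.2, 12.4]
opening: 0.006
```

jog_arm --motion '[0, -10, 0, 0, 0, 0, 0, -30, 0, 0, 0, 0, 0, -70, 0, 0, 0, 0, 0, -120, 0, 0, 0, 0, 0, -170, 0, 0, 0, 0, -10, -200, 0, 0, 0, 0, -30, -220, 30, 0, 0, 0, -30, -230, 60, 0, 0, 0, -30, -230, 60, 0, 0, 0, -30, -230, 60, 0, 0, 0, -30, -230, 60, 0, 0, 0]'

```text
time_s: 71.28
position: [0.4187, -0.2937, 0.3025]
tcp_rot: [[0.985, -0.0, 0.172], [-0.172, 0.001, 0.985], [-0.001, -1.0, 0.001]]
force: [-0.1, 0.0, 0.0]
opening: 0.008
```

```bash
python3 - <<'E'
from m import *; from plan import *
print(st()['position'],st()['force'],np.abs(st()['qvel']).max())
p,d,T,K=cap('wrist','w28'); rims(d,T,K,[seat(i) for i in range(3)])
tiles(p,d,T,K,(.36,.56,-.3,.05),.030,.024); P=pts(d,T,K)
m=(P[...,0]>.36)&(P[...,0]<.5)&(P[...,1]<-.3)&(P[...,1]>-.4)&(P[...,2]>.015)&(P[...,2]<.07)
if m.sum(): print('bell top',P[m][:,2].max())
cap('side','s28'); p,d,T,K=cap('top','t28')
cv2.imwrite('pics/t28z.png',cv2.resize(p[150:290,110:380,::-1],None,fx=2.9,fy=2.9,interpolation=cv2.INTER_CUBIC))
p,*_=load('s28'); cv2.imwrite('pics/s28z.png',cv2.resize(p[140:370,150:400,::-1],None,fx=2.4,fy=2.4,interpolation=cv2.INTER_CUBIC))
E
```

```text
[ 0.418697   -0.29370681  0.30251072] [-0.08573878  0.03341859  0.04217692] 0.2056915347160213
rim [452.2 -31.4] r 25.5 off [-1.9 -0.5] zmed 0.0905 527
rim [ 456.6 -113.1] r 25.0 off [-1.5  1.8] zmed 0.0909 423
rim [ 461.1 -197.1] r 24.8 off [-1.   1.7] zmed 0.0911 334
tile px 2613 c [453.9 -32.1] size [109.9  55.9] ang 2.49 z 0.0302
tile px 2417 c [ 457.3 -115.4] size [110.3  54.9] ang 2.58 z 0.0301
tile px 2010 c [ 461.5 -198.6] size [110.1  54.1] ang 2.75 z 0.03
tile px 135 c [464.7  -5.7] size [10.2 31.1] ang 67.46 z 0.0432
tile px 180 c [469.4 -93.5] size [15.8 40.1] ang 57.6 z 0.0435
tile px 162 c [ 475.2 -185.5] size [21.4 41.6] ang 37.78 z 0.0438
bell top 0.05756685415807439
```

View pics/s28z.png

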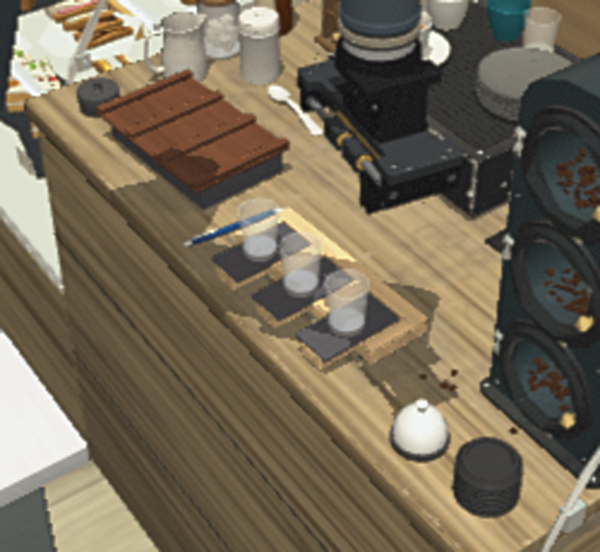

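View pics/w28.png

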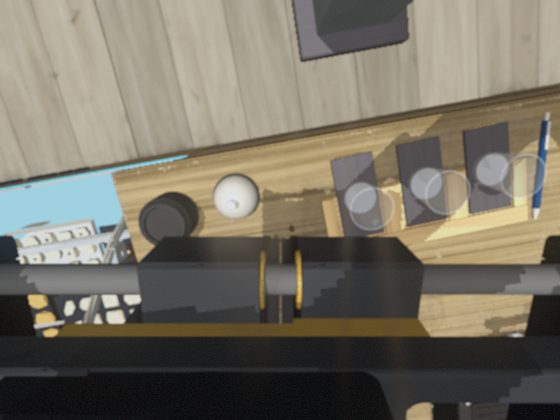

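```bash
python3 - <<'E'
from rig import bot
print(bot.hand_in())
E
```

```text
the job is handed in; nothing more can be done
None
```

The tasting flight is set out and I handed the job in at about 71 s of the 208 s allowed; the hand-in gave no verdict.

**What I did:** I pushed each tile from behind until it stuck out about 43 mm over the rack's front edge. I then gripped it by its overhang and laid it in the seats, left to right. All three glasses that were there went on the tile middles, left to right. I rang the bell with the closed fingertips, pressing until the button bottomed out (12 N at the wrist), then drew clear.

**Last checks (wrist camera):**
- **Tiles:** all three centres are within about 1.5 mm of my measured seat points. Their tops are at 30 mm, flush with the ribs, and they are turned less than 0.3° from the board.
- **Glasses:** all stand upright, with rim centres within about 2.5 mm of the tile middles.
- **Bell and arm:** the bell button is back up and the arm touches nothing.
- **Bystanders:** the shaker and leveller look in place in the side view, but I did not measure them again.

**Disagreements:**
- The third tile moved about 3 mm in its lane while I was placing the first. I re-measured it and went on from there.
- The wrist views differed by 1–2 mm on the bell and glass positions, and the top camera's first reading of the bell was up to about 5 mm off theirs. I pressed at the mean of the two wrist readings.

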